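Stack the condiment pots into a tower on their stand

ROBOT

A 6-joint arm with a two-finger parallel gripper is mounted at the origin on a cart in front of the work surface, level with it; the furniture and walls round the work are solid. World frame = base frame: x ahead of the robot, y to its left, z up, the work surface at z = 0. Lengths are in m, angles in rad, forces in N, time in s.
With the tool pointing down it reaches from about 0.3 to 0.775 m from the base axis. Payload 14.6 kg.
Tool frame: the origin (TCP) lies at the very end of the fingers, on their centre line; the grasp point (between the pads) lies 19 mm behind it; z points along the fingers, y is the direction in which the jaws open and shut (so a half turn about z gives the same grasp; the last joint's range is limited). The gripper opens to 94 mm and grips with 3 to 60 N. Pads are 16 mm wide; open, the fingers measure 119 mm over their backs; the gripper's body (75 mm by 177 mm) begins 78 mm behind the grasp point.
Start: joints at [-1.203, 0.3, 1.521, -0, 1.321, -0.067], TCP at [0.232, -0.499, 0.205] pointing down, gripper open.
Joint ranges: [-3.03, 3.03], [-0.79, 2.21], [0.23, 2.52], [-1.04, 4.18], [0, 3.07], [-2.55, 2.55]. Speed limits (rad/s): [2.22, 2.22, 2.57, 3.14, 3.14, 3.14].

INTERFACE

Orientations are given as [roll, pitch, yaw] about the fixed x, y, z axes, in that order (R = Rz(yaw) Ry(pitch) Rx(roll)).
In Python, from station import ctrl, vision, ticket gives the robot as it stands.
- The arm moves only by the tool step_arm, never from a script. Its argument "steps" is a list of rows, each an object of numbers: "x", "y", "z": the shift along the tool's x, y, z in m; "ax", "ay", "az": the turn, a rotation vector about the tool's x, y, z in degrees; "claw": the finger opening in m, from 0 to 0.094. A call has 1 to 5 rows; each row shifts and turns the pose as measured when the row begins, along the tool's axes as they then stand; what a row does not reach is not made up. A row lasts 1/12 s, in which the tool goes at most 41.7 mm and 7.16 degrees, less where a joint would pass 70% of its speed; a pose out of reach is approached as far as the arm can. A call with a gripper value outside its range is refused whole. The fingers move at their own pace and stop on an object; "grip_force" is the grip in N (left out, the last holds). Time passes only in rows, so rows that do not move let the fingers close. It gives the time, the measured TCP pose, the force and the opening at its end, in the units of the state.
- ctrl.get_obs(): the state, without advancing time (a new reading comes with each control period).
- vision.camera(name): name is "scene" or "top" or "wrist"; returns (picture, depth): 384x512x3 uint8, red, green, blue; 384x512 float32, m along the optical axis (not along the pixel's ray), 0 where there is no reading.
- vision.camera_params(name): a dict with "fov_y" (degrees; the focal length in pixels is half the picture's height over the tangent of half this angle, whatever the lens; pixels are square), "cx", "cy" (the principal point, pixels), "origin" and "attitude" of the camera in the world; the wrist camera has in their place "mount" (4x4, takes a point from camera to tool coordinates, whose origin is the TCP and whose axes are the flange's). Camera axes: x right, y up, looking along -z (the intrinsics and any distortion apply to the point x, -y, -z); pixel columns grow to the right and rows downward; lengths in m; the calibration is good to about 2 mm. A picture is of the moment at which its call begins: read the wrist's pose just before it. camera_params takes no time and is no camera call.
- ticket.hand_in(): hands the job in, once; it reports no verdict.
The state is a dict: "time_s": time; "qpos": joint angles; "joint_vel": joint speeds; "tau": joint torques, N m; "ee_pos": TCP position; "eef_rot": TCP orientation; "force": force on the tool from outside, world axes, zero at the start; "moment": the same for the moment, N m; "grip_width": finger opening in m.
Only numpy, scipy, OpenCV 4.12 (cv2) and the standard library are available. Lean on these libraries where they do the work, as an engineer would, in place of code of your own. Each camera call takes 0.05 s, during which the arm holds its last target.

TASK

Put the condiment tower back together on the round wooden stand, one piece at a time from the bottom up: the blue pot into the stand's recess, the mustard-yellow pot on the blue one, the red pot on the yellow one and last the wooden lid on the red pot. Each piece must sit upright and fully home in the one below it, and at the end you must have let go of everything and the tower must stand still. Do not tip any pot or the lid over, and leave the olive jar, the nutmeg jar and the salt shaker where they stand.

Things in the scene. Friction and masses are not known exactly. Their poses are not given: they have to be found in the camera images.
- stand: Round brown wooden stand with a dark recess, fixed to the worktop: disc 110 mm in diameter, 14 mm high; the round recess in its middle 58 mm wide, floor 5 mm above the worktop. Origin: centre of its underside; z up. With the blue pot home, its shoulder rests on the stand's top and the pot's origin is 6 mm above the stand's.
- blue_pot: The large dark blue stoneware pot, open at the top, upright, loose, 250 g: round, 64 mm outside, 50 mm tall, inside 53 mm wide, 36 mm deep. Its foot, 0 to 8 mm height, widens from 45 to 55 mm; the shoulder at 8 mm rests on the rim below it. Origin: centre of the foot's underside, z up; yaw is free. It belongs in the stand.
- yellow_pot: The middle, mustard-yellow stoneware pot, open at the top, upright, loose, 210 g: round, 59 mm outside, 50 mm tall, inside 48 mm wide, 36 mm deep. Its foot, 0 to 8 mm height, widens from 40 to 50 mm; the shoulder at 8 mm rests on the rim below it. Origin: centre of the foot's underside, z up; yaw is free. Home on the blue pot, its origin is 42 mm above that of the blue pot.
- red_pot: The small red stoneware pot, open at the top, upright, loose, 180 g: round, 54 mm outside, 50 mm tall, inside 43 mm wide, 36 mm deep. Its foot, 0 to 8 mm height, widens from 35 to 45 mm; the shoulder at 8 mm rests on the rim below it. Origin: centre of the foot's underside, z up; yaw is free. Home on the yellow pot, its origin is 42 mm above that of the yellow pot.
- lid: Dark wooden lid with a thin brass ring, loose, right way up, 80 g: disc 50 mm wide at 8 to 14 mm height; on it an upright round knob 20 mm thick, at 14 to 46 mm height, to grip. Below, a cork foot widens from 30 to 40 mm. Origin: centre of the foot's underside, z up; yaw is free. Home on the red pot, its origin is 42 mm above that of the red pot.
- olive_jar: Bystander, loose: green-labelled glass jar with a pale grey lid, 63 mm in diameter, 110 mm tall, behind the work. Origin: centre of its underside.
- nutmeg_jar: Bystander, loose: slim glass jar with a dark brown lid and a green label, 44 mm in diameter, 105 mm tall, behind the work. Origin: centre of its underside.
- salt_shaker: Bystander, loose: glass salt shaker with a grey metal top, 44 mm in diameter, 90 mm tall, behind the work on the left. Origin: centre of its underside.

How it is judged:
By the outcome, as a careful person would: the job done as asked, in the order asked, and still so for the second after the job is handed in, with the robot touching nothing.
It also fails if it takes over 125 s, if anything falls off the work surface, if the arm or the gripper's body presses on something with over 40 N, if the wrist force passes 120 N, or if a joint passes its speed limit or range.

## Working session

There is one attempt and no reset: what is moved stays moved. The work goes in short steps, Python scripts to look and compute and a tool call to move; the robot and the scene stay as the last step left them, time stands still between calls to the robot, and variables do not carry over. Pictures are saved under pics/ and viewed, and the job is handed in when it is done.

Besides the shell and the picture viewer there is one more tool, called after ">>>" by a JSON object that holds its "name" and its "arguments". step_arm: Moves the arm, as the interface text tells. Its arguments: {"type":"object","properties":{"steps":{"type":"array"},"grip_force":{"type":"number"}},"required":["steps"]}

```bash
ls; mkdir -p pics; cat > h.py <<'E'
import numpy as np, cv2
from station import ctrl, vision, ticket
from scipy.spatial.transform import Rotation as R
def snap(name,fn):
    o=ctrl.get_obs(); im,d=vision.camera(name); p=vision.camera_params(name)
    cv2.imwrite('pics/'+fn+'.png',im[:,:,::-1]); np.savez('pics/'+fn+'.npz',im=im,d=d,pos=o['ee_pos'],rot=o['eef_rot'])
    return im,d,p,o
E
python3 - <<'E'
from h import *
for n in ['scene','top','wrist']:
    im,d,p,o=snap(n,n+'0'); print(n,p)
print(o)
E
```

```text
pics
scene {'fov_y': 56.09721512524348, 'cx': 255.43164713457347, 'cy': 188.14601704852635, 'origin': array([0.13355982, 0.79585533, 0.57468319]), 'attitude': array([ 1.02580801e+00,  2.04229872e-03, -2.69444472e+00])}
top {'fov_y': 57.597099168028215, 'cx': 253.91164022602814, 'cy': 194.06335708845629, 'origin': array([ 0.4144089 , -0.01422881,  1.0862451 ]), 'attitude': array([ 0.11252945,  0.0298011 , -1.5484186 ])}
wrist {'fov_y': 59.678435793406706, 'cx': 255.0268670551966, 'cy': 189.00376823852713, 'mount': array([[-9.12361954e-04,  9.67774742e-01,  2.51815838e-01,
         7.34018283e-02],
       [ 9.99999582e-01,  8.98543152e-04,  1.69863050e-04,
         6.90308564e-04],
       [-6.18782271e-05,  2.51815887e-01, -9.67775157e-01,
        -1.79038701e-01],
       [ 0.00000000e+00,  0.00000000e+00,  0.00000000e+00,
         1.00000000e+00]])}
{'time_s': 0.1, 'qpos': array([-1.20256728e+00,  3.00445385e-01,  1.52151422e+00, -1.12616164e-07,
        1.32068003e+00, -6.65841458e-02]), 'joint_vel': array([-3.35195521e-04,  1.32043597e-04, -2.06898906e-03, -5.46132288e-04,
       -9.20646378e-05, -6.31047905e-04]), 'tau': array([ 1.36764545e-03, -5.32644153e+01, -3.53280079e+01,  7.09976256e-02,
        2.35181919e-02, -6.04618162e-05]), 'ee_pos': array([ 0.23160506, -0.49860503,  0.20492871]), 'eef_rot': array([-3.14054799e+00, -6.95519563e-05,  4.34813184e-01]), 'force': array([-0.99854401, -0.40761241,  0.35042212]), 'moment': array([ 0.00928934,  0.05053301, -0.00579615]), 'grip_width': 0.09414617848007086}
```

View pics/scene0.png

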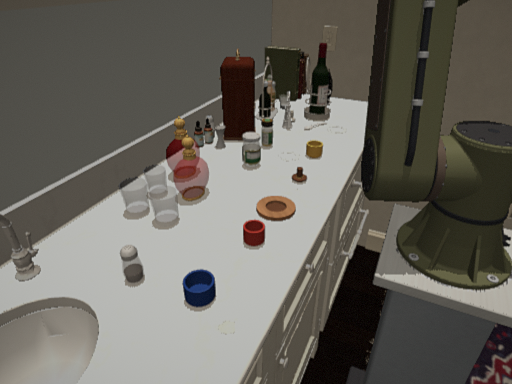

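View pics/top0.png

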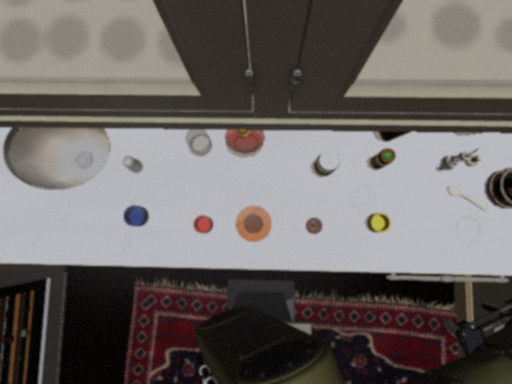

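View pics/wrist0.png

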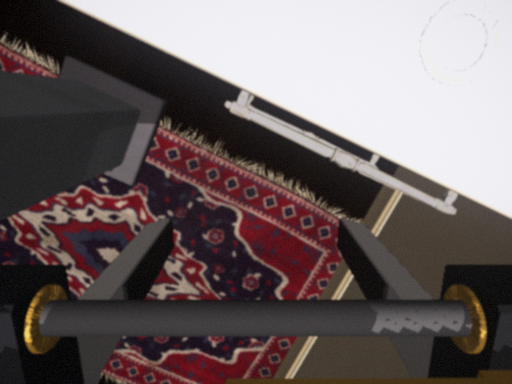

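The top view shows blue (136,216), red (203,225), the stand (253,223), the lid (314,226) and yellow (378,223). The bystanders are behind them. I'll localise everything from depth in both fixed cameras.

```bash
cat >> h.py <<'E'
def cloud(d,p,pos=None,rot=None):
    h,w=d.shape; f=h/2/np.tan(np.radians(p['fov_y'])/2)
    v,u=np.mgrid[:h,:w]
    P=np.stack([(u-p['cx'])/f*d, -(v-p['cy'])/f*d, -d],-1)
    if 'mount' in p:
        M=p['mount']; P=P@M[:3,:3].T+M[:3,3]
        return P@R.from_euler('xyz',rot).as_matrix().T+pos
    return P@R.from_euler('xyz',p['attitude']).as_matrix().T+p['origin']
def circ(xy):
    A=np.c_[2*xy,np.ones(len(xy))]; s=np.linalg.lstsq(A,(xy**2).sum(1),rcond=None)[0]
    return s[:2],np.sqrt(s[2]+s[0]**2+s[1]**2)
def masks(im):
    hsv=cv2.cvtColor(np.ascontiguousarray(im),cv2.COLOR_RGB2HSV).astype(int); H,S,V=hsv[...,0],hsv[...,1],hsv[...,2]
    return dict(blue=(H>100)&(H<130)&(S>120)&(V>40),yellow=(H>20)&(H<35)&(S>120)&(V>60),red=((H<6)|(H>172))&(S>150)&(V>60),stand=(H>5)&(H<18)&(S>90)&(V>40))
E
python3 - <<'E'
from h import *
for n in ['top','scene']:
    z=np.load(f'pics/{n}0.npz'); p=vision.camera_params(n); P=cloud(z['d'],p)
    ok=z['d']>0
    for k,m in masks(z['im']).items():
        nl,l,st,c=cv2.connectedComponentsWithStats((m&ok).astype(np.uint8))
        for i in range(1,nl):
            if st[i,4]<40: continue
            q=P[l==i]; 
            if np.abs(q[:,2]).max()>0.3 : continue
            lo,hi=np.percentile(q,2,0),np.percentile(q,98,0)
            print(n,k,c[i].round(),st[i,4],'mid',((lo+hi)/2).round(3),'lo',lo.round(3),'hi',hi.round(3))
    if n=='top':
        for nm,(u,v) in dict(tbl1=(90,220),tbl2=(420,240),tbl3=(280,200),lid=(314,226),olive=(328,162),nut=(386,157),salt=(130,162),recess=(253,223),blue=(136,216),cab1=(60,60),cab2=(230,60),cab3=(300,120)).items(): print(nm,P[v,u].round(3))
E
```

```text
top blue [136. 216.] 151 mid [0.458 0.377 0.03 ] lo [0.438 0.351 0.01 ] hi [0.478 0.403 0.05 ]
top yellow [379. 222.] 257 mid [ 0.456 -0.352  0.031] lo [ 0.433 -0.378  0.011] hi [ 0.479 -0.325  0.052]
top red [204. 225.] 61 mid [0.438 0.171 0.03 ] lo [0.427 0.151 0.01 ] hi [0.448 0.19  0.05 ]
top stand [385. 156.] 66 mid [ 0.641 -0.356  0.104] lo [ 0.622 -0.374  0.1  ] hi [ 0.66  -0.338  0.107]
top stand [253. 224.] 787 mid [0.444 0.021 0.01 ] lo [ 0.397 -0.026  0.002] hi [0.491 0.068 0.018]
top stand [314. 228.] 48 mid [ 0.435 -0.165  0.028] lo [ 0.425 -0.183  0.009] hi [ 0.444 -0.146  0.047]
tbl1 [ 0.444  0.536 -0.001]
tbl2 [ 0.405 -0.488  0.   ]
tbl3 [ 0.519 -0.061  0.001]
lid [ 0.44  -0.16   0.047]
olive [ 0.619 -0.19   0.11 ]
nut [ 0.638 -0.354  0.104]
salt [0.615 0.385 0.086]
recess [0.446 0.021 0.008]
blue [0.46  0.385 0.013]
cab1 [0.663 0.293 0.603]
cab2 [0.58  0.022 0.766]
cab3 [ 0.579 -0.063  0.594]
scene blue [199. 287.] 881 mid [0.458 0.382 0.031] lo [0.429 0.353 0.012] hi [0.487 0.412 0.049]
scene red [174. 146.] 159 mid [ 0.801 -0.013  0.109] lo [ 0.778 -0.031  0.094] hi [0.824 0.006 0.124]
scene red [184. 170.] 145 mid [0.696 0.087 0.1  ] lo [0.669 0.07  0.089] hi [0.724 0.104 0.11 ]
scene red [254. 232.] 450 mid [0.436 0.175 0.031] lo [0.412 0.15  0.013] hi [0.46  0.2   0.049]
scene stand [271.  92.] 43 mid [ 0.774 -0.696  0.097] lo [ 0.76  -0.713  0.066] hi [ 0.787 -0.68   0.129]
scene stand [232. 138.] 49 mid [ 0.789 -0.352  0.008] lo [ 0.757 -0.365  0.003] hi [ 0.82  -0.339  0.014]
scene stand [299. 176.] 104 mid [ 0.441 -0.158  0.027] lo [ 0.421 -0.176  0.009] hi [ 0.461 -0.14   0.045]
scene stand [184. 176.] 43 mid [0.692 0.094 0.089] lo [0.667 0.079 0.082] hi [0.717 0.109 0.096]
scene stand [192. 192.] 140 mid [0.683 0.074 0.029] lo [0.657 0.044 0.003] hi [0.71  0.105 0.056]
scene stand [275. 208.] 750 mid [0.442 0.025 0.008] lo [ 0.393 -0.024  0.002] hi [0.491 0.074 0.014]
```

>>> {"name": "step_arm", "arguments": {"steps": [{"az": 7},{"az": 7},{"az": 7},{"az": 4},{"x": 0.04,"y": -0.02}], "grip_force": 25}}

```text
validation failed for argument at $.st...
```

>>> {"name": "step_arm", "arguments": {"steps": [{"x": 0.0,"y": 0.0,"z": 0.0,"ax": 0.0,"ay": 0.0,"az": 7.0,"claw": 0.094}], "grip_force": 25}}

```text
time_s: 0.23
ee_pos: [0.2316, -0.4985, 0.2048]
eef_rot: [-3.14, 0.0, 0.315]
force: [0.1, -0.5, 0.4]
grip_width: 0.0944
```

>>> {"name": "step_arm", "arguments": {"steps": [{"x": 0,"y": 0,"z": 0,"ax": 0,"ay": 0,"az": 7,"claw": 0.094},{"x": 0,"y": 0,"z": 0,"ax": 0,"ay": 0,"az": 7,"claw": 0.094},{"x": 0,"y": 0,"z": 0,"ax": 0,"ay": 0,"az": 4,"claw": 0.094},{"x": 0.04,"y": -0.02,"z": 0,"ax": 0,"ay": 0,"az": 0,"claw": 0.094},{"x": 0.04,"y": -0.02,"z": 0,"ax": 0,"ay": 0,"az": 0,"claw": 0.094}]}}

```text
time_s: 0.65
ee_pos: [0.3056, -0.4631, 0.2034]
eef_rot: [-3.139, 0.003, -0.03]
force: [0.4, -0.3, -0.2]
grip_width: 0.094
```

>>> {"name": "step_arm", "arguments": {"steps": [{"x": 0.033,"y": -0.024,"z": 0,"ax": 0,"ay": 0,"az": -0.5,"claw": 0.094},{"x": 0.033,"y": -0.024,"z": 0,"ax": 0,"ay": 0,"az": -0.5,"claw": 0.094},{"x": 0.033,"y": -0.024,"z": 0,"ax": 0,"ay": 0,"az": -0.5,"claw": 0.094},{"x": 0.033,"y": -0.024,"z": 0,"ax": 0,"ay": 0,"az": 0,"claw": 0.094},{"x": 0,"y": 0,"z": 0,"ax": 0,"ay": 0,"az": 0,"claw": 0.094}]}}

```text
time_s: 1.07
ee_pos: [0.447, -0.3624, 0.202]
eef_rot: [-3.136, 0.003, -0.001]
force: [0.6, -0.3, 0.3]
grip_width: 0.094
```

```bash
python3 - <<'E'
from h import *
im,d,p,o=snap('wrist','w1'); print(o['ee_pos'],o['eef_rot'])
E
```

```text
[ 0.44696587 -0.36237412  0.2020121 ] [-3.13632409e+00  3.12441630e-03 -1.49140504e-03]
```

View pics/w1.png

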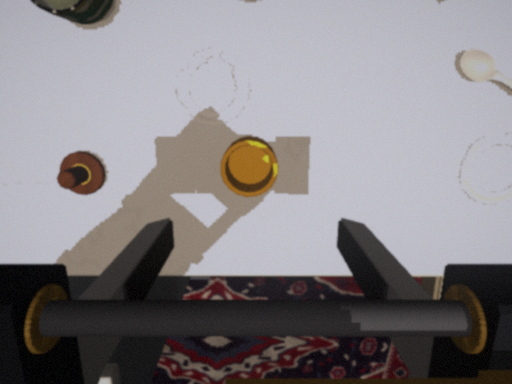

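The yellow pot is centred at about (249,167) between the fingers, and the lid is at (82,173). Next I'll fit the rim.

```bash
cat >> h.py <<'E'
def rim(P,c,zlo,zhi,r=0.045):
    q=P[(np.abs(P[...,2]-(zlo+zhi)/2)<(zhi-zlo)/2)&(np.hypot(P[...,0]-c[0],P[...,1]-c[1])<r)]
    if len(q)<10: return None
    (x,y),rr=cv2.minEnclosingCircle(q[:,:2].astype(np.float32))
    m=(q[:,:2].min(0)+q[:,:2].max(0))/2
    return np.round([x,y,rr],4),m.round(4),q[:,2].mean().round(4),len(q)
def load(fn,n):
    z=np.load(f'pics/{fn}.npz'); p=vision.camera_params(n); return cloud(z['d'],p,z['pos'],z['rot'])
E
python3 - <<'E'
from h import *
P=load('w1','wrist'); T=load('top0','top'); S=load('scene0','scene')
for nm,c,a,b in [('yellow',(.456,-.353),.046,.056),('lidknob',(.44,-.16),.04,.05),('liddisc',(.44,-.16),.009,.017),('blue',(.459,.379),.046,.056),('red',(.437,.173),.046,.056),]:
    for n,Q in zip('wts',(P,T,S)): print(nm,n,rim(Q,c,a,b,0.04))
for n,Q in zip('ts',(T,S)): print('stand',n,rim(Q,(.443,.021),.012,.018,.07))
print(P[100,320],P[220,60])
E
```

```text
yellow w (array([ 0.4545, -0.3559,  0.0296]), array([ 0.4549, -0.3563]), np.float64(0.0495), 905)
yellow t (array([ 0.4533, -0.3523,  0.0297]), array([ 0.4542, -0.3522]), np.float64(0.0491), 112)
yellow s (array([ 0.4543, -0.353 ,  0.0303]), array([ 0.4534, -0.3529]), np.float64(0.0476), 38)
lidknob w (array([ 0.4424, -0.1672,  0.0099]), array([ 0.4427, -0.1672]), np.float64(0.045), 300)
lidknob t (array([ 0.4415, -0.163 ,  0.0099]), array([ 0.4414, -0.1632]), np.float64(0.0453), 35)
lidknob s (array([ 0.4408, -0.1608,  0.0085]), array([ 0.4417, -0.1608]), np.float64(0.0433), 17)
liddisc w (array([ 0.4425, -0.1666,  0.0253]), array([ 0.4422, -0.1667]), np.float64(0.0137), 1082)
liddisc t (array([ 0.4422, -0.1636,  0.0251]), array([ 0.4421, -0.1633]), np.float64(0.0136), 161)
liddisc s (array([ 0.4399, -0.161 ,  0.0251]), array([ 0.4412, -0.1611]), np.float64(0.012), 81)
blue w None
blue t (array([0.4594, 0.3805, 0.0328]), array([0.458 , 0.3809]), np.float64(0.0497), 106)
blue s (array([0.4585, 0.38  , 0.033 ]), array([0.4594, 0.3807]), np.float64(0.048), 218)
red w None
red t (array([0.4378, 0.174 , 0.0268]), array([0.4371, 0.1732]), np.float64(0.0496), 96)
red s (array([0.438 , 0.1733, 0.0269]), array([0.4385, 0.1739]), np.float64(0.0481), 103)
stand t (array([0.4436, 0.0222, 0.0548]), array([0.4443, 0.0228]), np.float64(0.0143), 556)
stand s (array([0.4432, 0.0234, 0.0548]), array([0.4434, 0.0235]), np.float64(0.0129), 295)
[ 0.52186524 -0.4333973  -0.000614  ] [ 3.82356300e-01 -1.25701339e-01  8.44705183e-05]
```

>>> {"name": "step_arm", "arguments": {"steps": [{"x": 0,"y": -0.038,"z": 0,"ax": -0.3,"ay": 0,"az": 0,"claw": 0.094},{"x": 0,"y": -0.038,"z": 0,"ax": 0,"ay": 0,"az": 0,"claw": 0.094},{"x": 0,"y": -0.038,"z": 0,"ax": 0,"ay": 0,"az": 0,"claw": 0.094},{"x": 0,"y": -0.038,"z": 0,"ax": 0,"ay": 0,"az": 0,"claw": 0.094},{"x": 0,"y": -0.038,"z": 0,"ax": 0,"ay": 0,"az": 0,"claw": 0.094}]}}

```text
time_s: 1.53
ee_pos: [0.442, -0.1745, 0.1992]
eef_rot: [-3.141, 0.008, -0.011]
force: [1.0, -0.1, -0.5]
grip_width: 0.0942
```

>>> {"name": "step_arm", "arguments": {"steps": [{"x": 0,"y": -0.038,"z": 0,"ax": 0,"ay": 0,"az": 0,"claw": 0.094},{"x": 0,"y": -0.038,"z": 0,"ax": 0,"ay": 0,"az": 0,"claw": 0.094},{"x": 0,"y": -0.038,"z": 0,"ax": 0,"ay": 0,"az": 0,"claw": 0.094},{"x": 0,"y": -0.035,"z": 0,"ax": 0,"ay": 0,"az": 0,"claw": 0.094},{"x": 0,"y": 0,"z": 0,"ax": 0,"ay": 0,"az": 0,"claw": 0.094}]}}

```text
time_s: 1.95
ee_pos: [0.4399, -0.0186, 0.1991]
eef_rot: [-3.141, 0.008, -0.014]
force: [1.5, 0.2, -0.0]
grip_width: 0.0941
```

```bash
python3 - <<'E'
from h import *
im,d,p,o=snap('wrist','w2'); print(o['ee_pos'],o['eef_rot'])
P=load('w2','wrist')
for nm,c,a,b in [('lidknob',(.44,-.16),.04,.05),('liddisc',(.44,-.16),.009,.017),('red',(.437,.173),.046,.056)]: print(nm,rim(P,c,a,b,0.04))
print('stand',rim(P,(.443,.021),.011,.018,.07))
print('recess',rim(P,(.443,.021),.0025,.0085,.032))
E
```

```text
[ 0.43987379 -0.0185518   0.19913308] [-3.14141582  0.00750567 -0.01366064]
lidknob (array([ 0.4422, -0.1659,  0.01  ]), array([ 0.4422, -0.166 ]), np.float64(0.0452), 306)
liddisc (array([ 0.4416, -0.1662,  0.0254]), array([ 0.4418, -0.1662]), np.float64(0.0138), 1122)
red (array([0.4397, 0.1706, 0.0274]), array([0.4397, 0.1706]), np.float64(0.0492), 907)
stand (array([0.4446, 0.0193, 0.0549]), array([0.4445, 0.0196]), np.float64(0.0139), 5449)
recess (array([0.444 , 0.0195, 0.029 ]), array([0.4436, 0.0197]), np.float64(0.005), 2031)
```

View pics/w2.png

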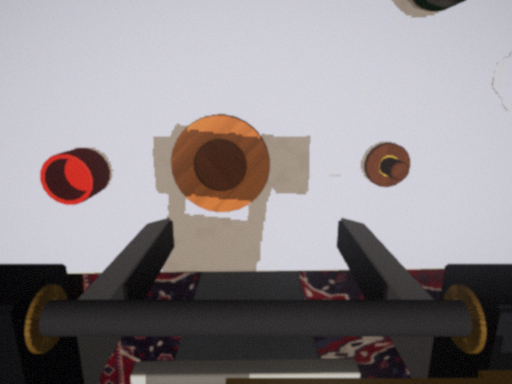

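The stand is at (221,163), red at (68,177) and the lid at (388,165). Continuing to blue.

>>> {"name": "step_arm", "arguments": {"steps": [{"x": 0.003,"y": -0.038,"z": 0,"ax": 0,"ay": 0.4,"az": -0.8,"claw": 0.094},{"x": 0.003,"y": -0.038,"z": 0,"ax": 0,"ay": 0,"az": 0,"claw": 0.094},{"x": 0.003,"y": -0.038,"z": 0,"ax": 0,"ay": 0,"az": 0,"claw": 0.094},{"x": 0.003,"y": -0.038,"z": 0,"ax": 0,"ay": 0,"az": 0,"claw": 0.094},{"x": 0.003,"y": -0.038,"z": 0,"ax": 0,"ay": 0,"az": 0,"claw": 0.094}]}}

```text
time_s: 2.42
ee_pos: [0.458, 0.1636, 0.199]
eef_rot: [3.139, -0.001, -0.016]
force: [0.7, -0.8, 0.2]
grip_width: 0.0942
```

>>> {"name": "step_arm", "arguments": {"steps": [{"x": 0.003,"y": -0.038,"z": 0,"ax": 0,"ay": 0,"az": 0,"claw": 0.094},{"x": 0.003,"y": -0.038,"z": 0,"ax": 0,"ay": 0,"az": 0,"claw": 0.094},{"x": 0.003,"y": -0.038,"z": 0,"ax": 0,"ay": 0,"az": 0,"claw": 0.094},{"x": 0.003,"y": -0.038,"z": 0,"ax": 0,"ay": 0,"az": 0,"claw": 0.094},{"x": 0,"y": 0,"z": 0,"ax": 0,"ay": 0,"az": 0,"claw": 0.094}]}}

```text
time_s: 2.83
ee_pos: [0.4766, 0.319, 0.1972]
eef_rot: [3.137, -0.001, -0.021]
force: [-0.6, -1.7, -0.7]
grip_width: 0.094
```

```bash
python3 - <<'E'
from h import *
im,d,p,o=snap('wrist','w3'); print(o['ee_pos'],o['eef_rot'])
P=load('w3','wrist')
print(rim(P,(.459,.379),.046,.056,0.04))
E
```

```text
[0.47659708 0.31896525 0.19717381] [ 3.13745200e+00 -9.09053452e-04 -2.12872968e-02]
(array([0.4605, 0.3784, 0.0319]), array([0.4606, 0.3783]), np.float64(0.0494), 996)
```

View pics/w3.png

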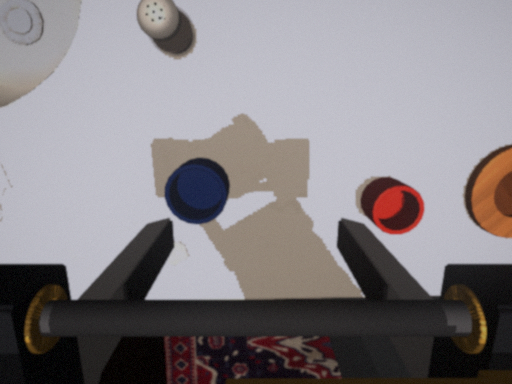

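>>> {"name": "step_arm", "arguments": {"steps": [{"x": -0.008,"y": -0.03,"z": 0,"ax": 0.2,"ay": 0,"az": -1.2,"claw": 0.094},{"x": -0.008,"y": -0.03,"z": 0,"ax": 0,"ay": 0,"az": 0,"claw": 0.094},{"x": 0,"y": 0,"z": 0.03,"ax": 0,"ay": 0,"az": 0,"claw": 0.094},{"x": 0,"y": 0,"z": 0.03,"ax": 0,"ay": 0,"az": 0,"claw": 0.094},{"x": 0,"y": 0,"z": 0.0,"ax": 0,"ay": 0,"az": 0,"claw": 0.094}]}}

```text
time_s: 3.3
ee_pos: [0.4672, 0.3695, 0.1355]
eef_rot: [3.139, -0.003, -0.009]
force: [0.6, -0.5, -0.1]
grip_width: 0.0942
```

```bash
python3 - <<'E'
from h import *
im,d,p,o=snap('wrist','w4'); print(o['ee_pos'],o['eef_rot'])
P=load('w4','wrist')
print(rim(P,(.459,.379),.046,.056,0.04))
E
```

```text
[0.46719494 0.36954711 0.1355222 ] [ 3.13948067e+00 -2.65395079e-03 -8.51098240e-03]
(array([0.4607, 0.3787, 0.032 ]), array([0.4607, 0.3786]), np.float64(0.0494), 1465)
```

>>> {"name": "step_arm", "arguments": {"steps": [{"x": -0.0065,"y": -0.009,"z": 0.02,"ax": 0.1,"ay": -0.15,"az": -0.5,"claw": 0.094},{"x": 0,"y": 0,"z": 0.03,"ax": 0,"ay": 0,"az": 0,"claw": 0.094},{"x": 0,"y": 0,"z": 0.02,"ax": 0,"ay": 0,"az": 0,"claw": 0.094},{"x": 0,"y": 0,"z": 0,"ax": 0,"ay": 0,"az": 0,"claw": 0.094},{"x": 0,"y": 0,"z": 0.0,"ax": 0,"ay": 0,"az": 0,"claw": 0.094}]}}

```text
time_s: 3.77
ee_pos: [0.4695, 0.3741, 0.0767]
eef_rot: [-3.135, -0.011, -0.008]
force: [-0.5, 0.3, -0.4]
grip_width: 0.0939
```

>>> {"name": "step_arm", "arguments": {"steps": [{"x": -0.009,"y": -0.005,"z": 0,"ax": -0.3,"ay": -0.5,"az": -0.4,"claw": 0.094},{"x": 0,"y": 0,"z": 0,"ax": 0,"ay": 0,"az": 0,"claw": 0.094}]}}

```text
time_s: 3.93
ee_pos: [0.462, 0.3787, 0.0806]
eef_rot: [-3.139, -0.005, -0.003]
force: [-0.0, -0.5, -0.2]
grip_width: 0.0938
```

```bash
python3 - <<'E'
from h import *
o=ctrl.get_obs(); print(o['ee_pos'],o['eef_rot'],o['joint_vel'])
E
```

```text
[0.46202617 0.37872096 0.0806039 ] [-3.13887187e+00 -4.77247858e-03 -2.99446401e-03] [-0.04196882 -0.02326007 -0.02406596 -0.00913341  0.00551403 -0.01401755]
```

>>> {"name": "step_arm", "arguments": {"steps": [{"x": -0.0015,"y": 0,"z": 0.02,"ax": -0.1,"ay": -0.3,"az": -0.1,"claw": 0.094},{"x": 0,"y": 0,"z": 0.02,"ax": 0,"ay": 0,"az": 0,"claw": 0.094},{"x": 0,"y": 0,"z": 0.014,"ax": 0,"ay": 0,"az": 0,"claw": 0.094},{"x": 0,"y": 0,"z": 0,"ax": 0,"ay": 0,"az": 0,"claw": 0.094},{"x": 0,"y": 0,"z": 0.0,"ax": 0,"ay": 0,"az": 0,"claw": 0.094}]}}

```text
time_s: 4.35
ee_pos: [0.4638, 0.3817, 0.0348]
eef_rot: [-3.133, -0.01, 0.0]
force: [-0.1, 1.2, 0.3]
grip_width: 0.0941
```

>>> {"name": "step_arm", "arguments": {"steps": [{"x": -0.003,"y": 0.0025,"z": 0.006,"ax": -0.5,"ay": -0.6,"az": 0,"claw": 0.094},{"x": 0,"y": 0,"z": 0.006,"ax": 0,"ay": 0,"az": 0,"claw": 0.094},{"x": 0,"y": 0,"z": 0,"ax": 0,"ay": 0,"az": 0,"claw": 0.094}]}}

```text
time_s: 4.6
ee_pos: [0.4619, 0.38, 0.0257]
eef_rot: [-3.14, -0.002, 0.0]
force: [0.1, 0.0, -0.8]
grip_width: 0.0941
```

>>> {"name": "step_arm", "arguments": {"steps": [{"x": -0.0013,"y": 0.0005,"z": 0.005,"ax": 0,"ay": -0.1,"az": 0,"claw": 0.094},{"x": 0,"y": 0,"z": 0,"ax": 0,"ay": 0,"az": 0,"claw": 0.094},{"x": 0,"y": 0,"z": 0,"ax": 0,"ay": 0,"az": 0,"claw": 0.094}]}}

```text
time_s: 4.85
ee_pos: [0.4608, 0.3798, 0.0213]
eef_rot: [-3.139, -0.001, 0.0]
force: [0.4, 0.2, -0.0]
grip_width: 0.0941
```

```bash
python3 - <<'E'
from h import *
im,d,p,o=snap('wrist','w5'); print(o['ee_pos'],o['eef_rot'])
P=load('w5','wrist')
print(rim(P,(.459,.379),.046,.056,0.04))
E
```

```text
[0.46084003 0.37979405 0.02126501] [-3.13925570e+00 -1.36717627e-03  4.71137869e-04]
(array([0.4611, 0.3788, 0.0319]), array([0.464 , 0.3789]), np.float64(0.0493), 3502)
```

View pics/w5.png

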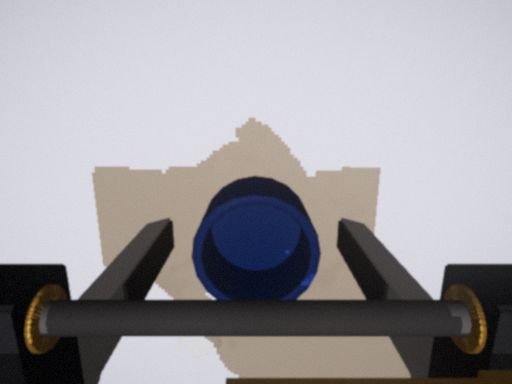

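The pot is centred between the fingers (column 256). Closing.

>>> {"name": "step_arm", "arguments": {"steps": [{"x": 0,"y": 0,"z": 0,"ax": 0,"ay": 0,"az": 0,"claw": 0.05},{"x": 0,"y": 0,"z": 0,"ax": 0,"ay": 0,"az": 0,"claw": 0.05},{"x": 0,"y": 0,"z": 0,"ax": 0,"ay": 0,"az": 0,"claw": 0.05},{"x": 0,"y": 0,"z": 0,"ax": 0,"ay": 0,"az": 0,"claw": 0.05},{"x": 0,"y": 0,"z": 0,"ax": 0,"ay": 0,"az": 0,"claw": 0.05}], "grip_force": 25}}

```text
time_s: 5.32
ee_pos: [0.4609, 0.3798, 0.0216]
eef_rot: [-3.139, -0.002, 0.0]
force: [-0.1, 0.2, 0.6]
grip_width: 0.0644
```

>>> {"name": "step_arm", "arguments": {"steps": [{"x": 0,"y": 0,"z": 0,"ax": 0,"ay": 0,"az": 0,"claw": 0.05},{"x": 0,"y": 0,"z": 0,"ax": 0,"ay": 0,"az": 0,"claw": 0.05},{"x": 0,"y": 0,"z": 0,"ax": 0,"ay": 0,"az": 0,"claw": 0.05}]}}

```text
time_s: 5.57
ee_pos: [0.4609, 0.3798, 0.0216]
eef_rot: [-3.139, -0.002, 0.0]
force: [0.3, 0.2, -0.3]
grip_width: 0.0626
```

>>> {"name": "step_arm", "arguments": {"steps": [{"x": 0,"y": 0,"z": -0.01,"ax": 0,"ay": 0,"az": 0,"claw": 0.05},{"x": 0,"y": 0,"z": -0.025,"ax": 0,"ay": 0,"az": 0,"claw": 0.05},{"x": 0,"y": 0,"z": -0.025,"ax": 0,"ay": 0,"az": 0,"claw": 0.05},{"x": 0,"y": 0,"z": -0.02,"ax": 0,"ay": 0,"az": 0,"claw": 0.05},{"x": 0,"y": 0,"z": 0,"ax": 0,"ay": 0,"az": 0,"claw": 0.05}]}}

```text
time_s: 5.98
ee_pos: [0.4596, 0.3788, 0.1048]
eef_rot: [3.141, 0.002, 0.0]
force: [1.0, -0.1, -2.3]
grip_width: 0.0622
```

```bash
python3 - <<'E'
from h import *
im,d,p,o=snap('wrist','w6'); print(o['ee_pos'],o['eef_rot'],o['grip_width'],o['force'])
P=load('w6','wrist'); z=o['ee_pos'][2]-.0213
print(rim(P,o['ee_pos'][:2],z+.044,z+.056,0.04))
E
```

```text
[0.45957272 0.37876742 0.10482992] [3.14112566e+00 2.46866184e-03 4.76787864e-04] 0.062201318809321976 [ 0.97658662 -0.10828486 -2.29606076]
(array([0.4685, 0.3787, 0.0388]), array([0.4623, 0.3787]), np.float64(0.1325), 4345)
```

View pics/w6.png

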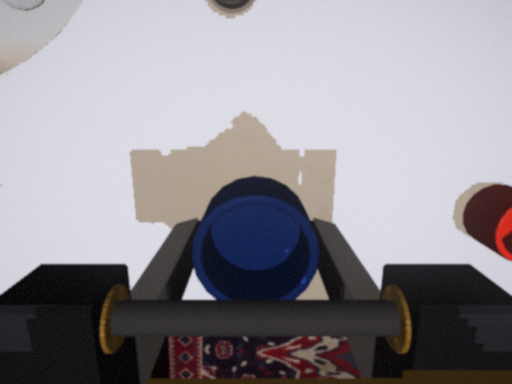

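>>> {"name": "step_arm", "arguments": {"steps": [{"x": 0,"y": 0.01,"z": -0.02,"ax": 0,"ay": 0,"az": 0,"claw": 0.05},{"x": -0.001,"y": 0.025,"z": -0.015,"ax": 0,"ay": 0,"az": 0,"claw": 0.05},{"x": -0.001,"y": 0.03,"z": 0,"ax": 0,"ay": 0,"az": 0,"claw": 0.05},{"x": -0.001,"y": 0.03,"z": 0,"ax": 0,"ay": 0,"az": 0,"claw": 0.05},{"x": -0.001,"y": 0.03,"z": 0,"ax": 0,"ay": 0,"az": 0,"claw": 0.05}]}}

```text
time_s: 6.45
ee_pos: [0.4522, 0.2522, 0.1329]
eef_rot: [3.137, 0.01, 0.007]
force: [1.0, -0.4, -2.0]
grip_width: 0.0625
```

>>> {"name": "step_arm", "arguments": {"steps": [{"x": -0.002,"y": 0.03,"z": 0,"ax": 0,"ay": 0,"az": 0,"claw": 0.05},{"x": -0.002,"y": 0.03,"z": 0,"ax": 0,"ay": 0,"az": 0,"claw": 0.05},{"x": -0.002,"y": 0.03,"z": 0,"ax": 0,"ay": 0,"az": 0,"claw": 0.05},{"x": -0.001,"y": 0.03,"z": 0,"ax": 0,"ay": 0,"az": 0,"claw": 0.05},{"x": -0.001,"y": 0.03,"z": 0,"ax": 0,"ay": 0,"az": 0,"claw": 0.05}]}}

```text
time_s: 6.87
ee_pos: [0.4404, 0.0946, 0.1272]
eef_rot: [3.134, 0.019, 0.008]
force: [0.9, -0.6, -2.4]
grip_width: 0.0623
```

>>> {"name": "step_arm", "arguments": {"steps": [{"x": 0.002,"y": 0.03,"z": 0,"ax": 0.4,"ay": 1.1,"az": 0.5,"claw": 0.05},{"x": 0.002,"y": 0.025,"z": 0,"ax": 0,"ay": 0,"az": 0,"claw": 0.05},{"x": 0.001,"y": 0.01,"z": 0,"ax": 0,"ay": 0,"az": 0,"claw": 0.05},{"x": 0,"y": 0,"z": 0,"ax": 0,"ay": 0,"az": 0,"claw": 0.05},{"x": 0,"y": 0,"z": 0,"ax": 0,"ay": 0,"az": 0,"claw": 0.05}]}}

```text
time_s: 7.28
ee_pos: [0.4418, 0.0218, 0.1217]
eef_rot: [3.141, 0.007, -0.007]
force: [-0.8, 0.1, -3.0]
grip_width: 0.0624
```

>>> {"name": "step_arm", "arguments": {"steps": [{"x": 0.003,"y": 0.001,"z": 0.015,"ax": 0,"ay": 0.4,"az": -0.4,"claw": 0.05},{"x": 0,"y": 0,"z": 0.02,"ax": 0,"ay": 0,"az": 0,"claw": 0.05},{"x": 0,"y": 0,"z": 0.02,"ax": 0,"ay": 0,"az": 0,"claw": 0.05},{"x": 0,"y": 0,"z": 0,"ax": 0,"ay": 0,"az": 0,"claw": 0.05},{"x": 0,"y": 0,"z": 0,"ax": 0,"ay": 0,"az": 0,"claw": 0.05}]}}

```text
time_s: 7.7
ee_pos: [0.4438, 0.0244, 0.0631]
eef_rot: [3.141, 0.002, 0.003]
force: [0.5, 0.3, -2.5]
grip_width: 0.0626
```

```bash
cat > look.py <<'E'
import sys
from h import *
n=sys.argv[1]
im,d,p,o=snap(n,sys.argv[2]); print(o['time_s'],o['ee_pos'].round(4),o['eef_rot'].round(4),o['force'].round(1))
if len(sys.argv)>3:
    u0,u1,v0,v1=map(int,sys.argv[3:7]); c=im[v0:v1,u0:u1,::-1]; k=min(780/c.shape[1],580/c.shape[0]); cv2.imwrite('pics/'+sys.argv[2]+'c.png',cv2.resize(c,None,fx=k,fy=k,interpolation=cv2.INTER_CUBIC))
E
python3 look.py scene s1 210 350 130 250
```

```text
7.7 [0.4438 0.0244 0.0631] [3.1415e+00 2.5000e-03 3.4000e-03] [ 0.5  0.3 -2.5]
```

View pics/s1c.png

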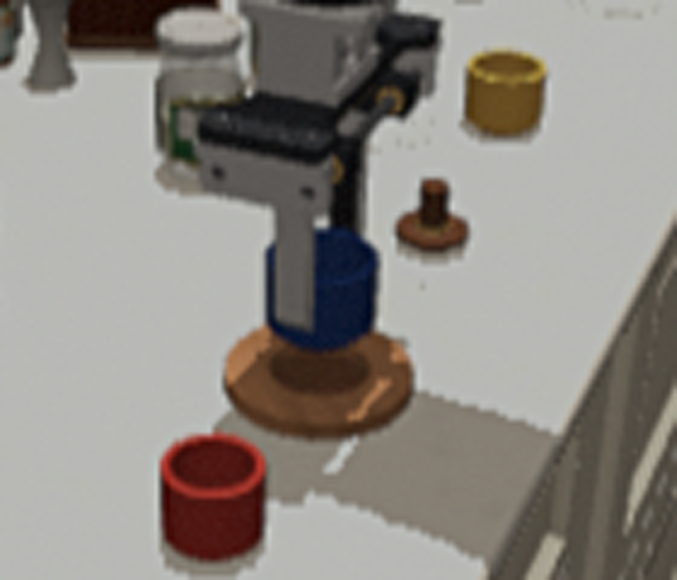

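The blue pot hangs upright over the recess. Fine correction, then lower.

>>> {"name": "step_arm", "arguments": {"steps": [{"x": 0.001,"y": 0.003,"z": 0.008,"ax": 0,"ay": 0.1,"az": 0.2,"claw": 0.05},{"x": 0,"y": 0,"z": 0.008,"ax": 0,"ay": 0,"az": 0,"claw": 0.05},{"x": 0,"y": 0,"z": 0.0,"ax": 0,"ay": 0,"az": 0,"claw": 0.05},{"x": 0,"y": 0,"z": 0,"ax": 0,"ay": 0,"az": 0,"claw": 0.05}]}}

```text
time_s: 8.08
ee_pos: [0.446, 0.0219, 0.0479]
eef_rot: [3.141, -0.003, 0.001]
force: [0.6, -0.5, -2.3]
grip_width: 0.0624
```

>>> {"name": "step_arm", "arguments": {"steps": [{"x": -0.001,"y": 0.0008,"z": 0.005,"ax": 0,"ay": -0.2,"az": 0,"claw": 0.05},{"x": 0,"y": 0,"z": 0.005,"ax": 0,"ay": 0,"az": 0,"claw": 0.05},{"x": 0,"y": 0,"z": 0.004,"ax": 0,"ay": 0,"az": 0,"claw": 0.05},{"x": 0,"y": 0,"z": 0,"ax": 0,"ay": 0,"az": 0,"claw": 0.05}]}}

```text
time_s: 8.42
ee_pos: [0.4453, 0.0209, 0.0333]
eef_rot: [3.141, -0.0, 0.001]
force: [-0.0, -0.4, -2.7]
grip_width: 0.0624
```

>>> {"name": "step_arm", "arguments": {"steps": [{"x": 0,"y": 0,"z": 0.003,"ax": 0,"ay": 0,"az": 0,"claw": 0.05},{"x": 0,"y": 0,"z": 0.002,"ax": 0,"ay": 0,"az": 0,"claw": 0.05},{"x": 0,"y": 0,"z": 0.001,"ax": 0,"ay": 0,"az": 0,"claw": 0.05}]}}

```text
time_s: 8.67
ee_pos: [0.4456, 0.0208, 0.0274]
eef_rot: [3.141, -0.001, 0.001]
force: [-12.0, -1.6, 32.9]
grip_width: 0.0621
```

>>> {"name": "step_arm", "arguments": {"steps": [{"x": -0.001,"y": 0,"z": -0.0005,"ax": 0,"ay": 0,"az": 0,"claw": 0.05},{"x": 0,"y": 0,"z": 0,"ax": 0,"ay": 0,"az": 0,"claw": 0.05}]}}

```text
time_s: 8.83
ee_pos: [0.4448, 0.0209, 0.0282]
eef_rot: [3.141, -0.001, 0.001]
force: [-0.3, 0.3, -1.8]
grip_width: 0.0624
```

Now open and lift partway, then check the seating.

>>> {"name": "step_arm", "arguments": {"steps": [{"x": 0,"y": 0,"z": 0,"ax": 0,"ay": 0,"az": 0,"claw": 0.066},{"x": 0,"y": 0,"z": 0,"ax": 0,"ay": 0,"az": 0,"claw": 0.075},{"x": 0,"y": 0,"z": 0,"ax": 0,"ay": 0,"az": 0,"claw": 0.09},{"x": 0,"y": 0,"z": 0,"ax": 0,"ay": 0,"az": 0,"claw": 0.09},{"x": 0,"y": 0,"z": 0,"ax": 0,"ay": 0,"az": 0,"claw": 0.09}]}}

```text
time_s: 9.25
ee_pos: [0.4454, 0.0209, 0.0285]
eef_rot: [3.141, -0.003, 0.001]
force: [0.7, -0.6, -0.8]
grip_width: 0.0882
```

>>> {"name": "step_arm", "arguments": {"steps": [{"x": 0,"y": 0,"z": -0.01,"ax": 0,"ay": 0,"az": 0,"claw": 0.094},{"x": 0,"y": 0,"z": -0.02,"ax": 0,"ay": 0,"az": 0,"claw": 0.094},{"x": 0,"y": 0,"z": -0.03,"ax": 0,"ay": 0,"az": 0,"claw": 0.094},{"x": 0,"y": 0,"z": -0.03,"ax": 0,"ay": 0,"az": 0,"claw": 0.094},{"x": 0,"y": 0,"z": 0,"ax": 0,"ay": 0,"az": 0,"claw": 0.094}]}}

```text
time_s: 9.67
ee_pos: [0.4442, 0.0209, 0.1235]
eef_rot: [3.141, 0.001, 0.001]
force: [0.2, 0.2, 1.2]
grip_width: 0.094
```

```bash
python3 look.py wrist w7; python3 look.py scene s2 210 350 130 250; python3 - <<'E'
from h import *
P=load('w7','wrist'); S=load('s2','scene')
for Q in (P,S):
    print(rim(Q,(.445,.021),.044,.065,0.04)); print('stand',rim(Q,(.443,.021),.010,.018,.07))
q=P[(np.hypot(P[...,0]-.445,P[...,1]-.020)<.034)&(P[...,2]>.045)&(P[...,2]<.07)]
A=np.c_[q[:,:2]-[.445,.02],np.ones(len(q))]; print('tilt plane',np.linalg.lstsq(A,q[:,2],rcond=None)[0])
E
```

```text
9.6667 [0.4442 0.0209 0.1235] [3.1414e+00 8.0000e-04 6.0000e-04] [0.2 0.2 1.2]
9.7167 [0.4434 0.0209 0.1213] [3.1414e+00 2.7000e-03 6.0000e-04] [ 0.7 -0.9 -1. ]
(array([0.4445, 0.0202, 0.0322]), array([0.4449, 0.0201]), np.float64(0.0541), 2085)
stand (array([0.4448, 0.0195, 0.055 ]), array([0.4447, 0.0195]), np.float64(0.0139), 5967)
(array([0.4432, 0.0216, 0.034 ]), array([0.4422, 0.0214]), np.float64(0.0506), 190)
stand (array([0.4432, 0.023 , 0.0546]), array([0.4437, 0.0244]), np.float64(0.0125), 387)
tilt plane [0.01767911 0.00108556 0.05435236]
```

View pics/w7.png

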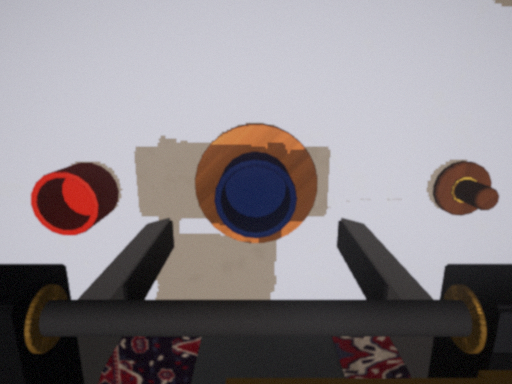

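View pics/s2c.png

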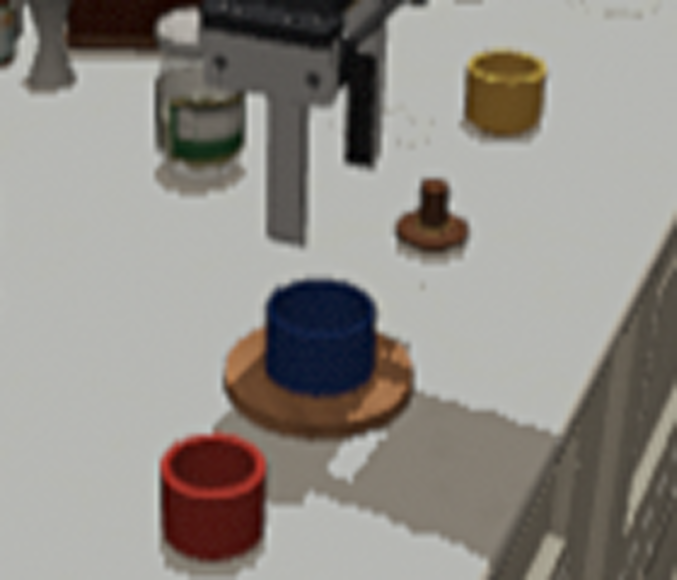

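```bash
cat >> h.py <<'E'
def plane(P,c,z0,ri,ro):
    rr=np.hypot(P[...,0]-c[0],P[...,1]-c[1]); q=P[(rr>ri)&(rr<ro)&(abs(P[...,2]-z0)<.012)]
    for _ in range(8):
        A=np.c_[q[:,:2]-c,np.ones(len(q))]; s=np.linalg.lstsq(A,q[:,2],rcond=None)[0]; e=q[:,2]-A@s
        if abs(e).max()<.0015: break
        q=q[(e>-max(.0012,1.5*e.std()))&(e<.004)]
    ang=np.arctan2(q[:,1]-c[1],q[:,0]-c[0]); 
    return s.round(4),len(q),np.histogram(ang,8,(-np.pi,np.pi))[0]
E
python3 - <<'E'
from h import *
print(plane(load('w4','wrist'),np.array([.4607,.3787]),.05,.0275,.0315))
print(plane(load('w3','wrist'),np.array([.4605,.3784]),.05,.0275,.0315))
print(plane(load('w7','wrist'),np.array([.4447,.0202]),.056,.0275,.0315))
E
```

```text
(array([ 0.0007, -0.0011,  0.0498]), 951, array([109, 116, 122, 132, 127, 123, 112, 110]))
(array([ 0.0026, -0.0018,  0.0498]), 634, array([74, 76, 82, 87, 87, 79, 72, 77]))
(array([-0.0013, -0.0012,  0.0559]), 1093, array([128, 134, 146, 149, 152, 137, 129, 118]))
```

Blue is home: rim at 0.0559 m (nominal 0.056) and level. Next is yellow.

>>> {"name": "step_arm", "arguments": {"steps": [{"x": 0.002,"y": 0.038,"z": -0.01,"ax": 0,"ay": 0,"az": 0,"claw": 0.094},{"x": 0.002,"y": 0.038,"z": -0.01,"ax": 0,"ay": 0,"az": 0,"claw": 0.094},{"x": 0.002,"y": 0.038,"z": 0,"ax": 0,"ay": 0,"az": 0,"claw": 0.094},{"x": 0.002,"y": 0.038,"z": 0,"ax": 0,"ay": 0,"az": 0,"claw": 0.094},{"x": 0.002,"y": 0.038,"z": 0,"ax": 0,"ay": 0,"az": 0,"claw": 0.094}]}}

```text
time_s: 10.18
ee_pos: [0.451, -0.1696, 0.136]
eef_rot: [-3.139, 0.012, 0.012]
force: [0.9, -0.4, -0.3]
grip_width: 0.0942
```

>>> {"name": "step_arm", "arguments": {"steps": [{"x": 0.002,"y": 0.038,"z": 0,"ax": 0,"ay": 0,"az": 0,"claw": 0.094},{"x": 0.002,"y": 0.038,"z": 0,"ax": 0,"ay": 0,"az": 0,"claw": 0.094},{"x": 0,"y": 0.038,"z": 0,"ax": 0,"ay": 0,"az": 0,"claw": 0.094},{"x": 0,"y": 0.038,"z": 0,"ax": 0,"ay": 0,"az": 0,"claw": 0.094},{"x": 0,"y": 0,"z": 0,"ax": 0,"ay": 0,"az": 0,"claw": 0.094}]}}

```text
time_s: 10.6
ee_pos: [0.4526, -0.3333, 0.1285]
eef_rot: [-3.134, 0.019, 0.008]
force: [-0.1, 0.8, -1.3]
grip_width: 0.0936
```

>>> {"name": "step_arm", "arguments": {"steps": [{"x": 0.002,"y": 0.021,"z": 0.01,"ax": -0.4,"ay": 1.1,"az": 0.5,"claw": 0.094},{"x": 0,"y": 0,"z": 0,"ax": 0,"ay": 0,"az": 0,"claw": 0.094},{"x": 0,"y": 0,"z": 0,"ax": 0,"ay": 0,"az": 0,"claw": 0.094}]}}

```text
time_s: 10.85
ee_pos: [0.4525, -0.3559, 0.1133]
eef_rot: [-3.137, 0.004, -0.004]
force: [0.4, 1.3, 0.7]
grip_width: 0.094
```

```bash
python3 look.py wrist w8; python3 - <<'E'
from h import *
P=load('w8','wrist'); print(rim(P,(.4545,-.355),.044,.056,0.04))
print(plane(P,np.array([.4547,-.356]),.05,.0255,.029))
E
```

```text
10.85 [ 0.4525 -0.3559  0.1133] [-3.1371  0.0044 -0.0045] [0.4 1.3 0.7]
(array([ 0.4547, -0.356 ,  0.0295]), array([ 0.4551, -0.356 ]), np.float64(0.0492), 1705)
(array([-0.0024, -0.0002,  0.0498]), 930, array([ 98, 109, 119, 136, 128, 124, 112, 104]))
```

>>> {"name": "step_arm", "arguments": {"steps": [{"x": 0.0015,"y": 0,"z": 0.02,"ax": -0.25,"ay": 0.2,"az": -0.25,"claw": 0.094},{"x": -0.001,"y": 0,"z": 0.02,"ax": 0,"ay": -0.1,"az": 0,"claw": 0.094},{"x": -0.001,"y": 0,"z": 0.02,"ax": 0,"ay": -0.1,"az": 0,"claw": 0.094},{"x": 0,"y": 0,"z": 0.0,"ax": 0,"ay": 0,"az": 0,"claw": 0.094},{"x": 0,"y": 0,"z": 0.0,"ax": 0,"ay": 0,"az": 0,"claw": 0.094}]}}

```text
time_s: 11.32
ee_pos: [0.4524, -0.3515, 0.0516]
eef_rot: [-3.141, 0.006, 0.005]
force: [0.8, -0.1, 1.1]
grip_width: 0.0942
```

>>> {"name": "step_arm", "arguments": {"steps": [{"x": 0.0015,"y": 0.002,"z": 0.014,"ax": 0,"ay": 0.3,"az": 0.3,"claw": 0.094},{"x": 0,"y": 0,"z": 0.014,"ax": 0,"ay": 0,"az": 0,"claw": 0.094},{"x": 0,"y": 0,"z": 0,"ax": 0,"ay": 0,"az": 0,"claw": 0.094},{"x": 0,"y": 0,"z": 0.0,"ax": 0,"ay": 0,"az": 0,"claw": 0.094}]}}

```text
time_s: 11.65
ee_pos: [0.4557, -0.3527, 0.0263]
eef_rot: [3.14, -0.002, 0.002]
force: [-0.1, -0.1, 1.0]
grip_width: 0.0939
```

>>> {"name": "step_arm", "arguments": {"steps": [{"x": -0.0008,"y": 0.0025,"z": 0.005,"ax": 0.1,"ay": -0.1,"az": 0.1,"claw": 0.094},{"x": 0,"y": 0,"z": 0,"ax": 0,"ay": 0,"az": 0,"claw": 0.094},{"x": 0,"y": 0,"z": 0,"ax": 0,"ay": 0,"az": 0,"claw": 0.094}]}}

```text
time_s: 11.9
ee_pos: [0.4556, -0.3557, 0.0229]
eef_rot: [3.141, -0.001, 0.0]
force: [-1.1, 0.3, 0.2]
grip_width: 0.094
```

```bash
python3 look.py wrist w9; python3 - <<'E'
from h import *
P=load('w9','wrist'); print(rim(P,(.4545,-.355),.044,.056,0.04))
E
```

```text
11.9 [ 0.4556 -0.3557  0.0229] [ 3.1409e+00 -1.4000e-03  4.0000e-04] [-1.1  0.3  0.2]
(array([ 0.4552, -0.3559,  0.0295]), array([ 0.4573, -0.356 ]), np.float64(0.0489), 3735)
```

View pics/w9.png

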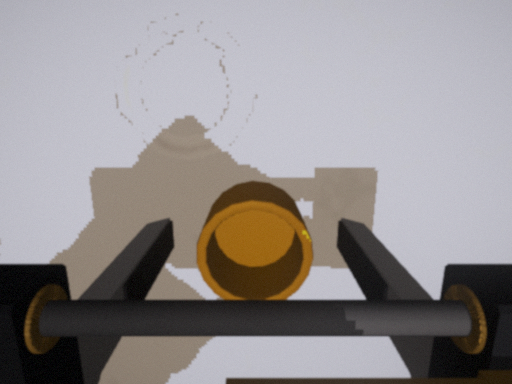

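Centred (255,250). Closing with a small correction.

>>> {"name": "step_arm", "arguments": {"steps": [{"x": -0.0008,"y": 0,"z": 0.001,"ax": 0,"ay": 0,"az": 0,"claw": 0.07},{"x": 0,"y": 0,"z": 0,"ax": 0,"ay": 0,"az": 0,"claw": 0.045},{"x": 0,"y": 0,"z": 0,"ax": 0,"ay": 0,"az": 0,"claw": 0.045},{"x": 0,"y": 0,"z": 0,"ax": 0,"ay": 0,"az": 0,"claw": 0.045},{"x": 0,"y": 0,"z": 0,"ax": 0,"ay": 0,"az": 0,"claw": 0.045}]}}

```text
time_s: 12.37
ee_pos: [0.4548, -0.356, 0.0227]
eef_rot: [3.14, -0.002, 0.0]
force: [1.0, 0.4, -1.3]
grip_width: 0.0643
```

>>> {"name": "step_arm", "arguments": {"steps": [{"x": 0,"y": 0,"z": 0,"ax": 0,"ay": 0,"az": 0,"claw": 0.045},{"x": 0,"y": 0,"z": 0,"ax": 0,"ay": 0,"az": 0,"claw": 0.045},{"x": 0,"y": 0,"z": 0,"ax": 0,"ay": 0,"az": 0,"claw": 0.045},{"x": 0,"y": 0,"z": 0,"ax": 0,"ay": 0,"az": 0,"claw": 0.045}]}}

```text
time_s: 12.7
ee_pos: [0.4549, -0.3559, 0.0227]
eef_rot: [3.14, -0.002, 0.0]
force: [-0.4, 0.4, 0.7]
grip_width: 0.057
```

>>> {"name": "step_arm", "arguments": {"steps": [{"x": 0,"y": 0,"z": -0.01,"ax": 0,"ay": 0,"az": 0,"claw": 0.045},{"x": 0,"y": 0,"z": -0.025,"ax": 0,"ay": 0,"az": 0,"claw": 0.045},{"x": 0,"y": 0,"z": -0.03,"ax": 0,"ay": 0,"az": 0,"claw": 0.045},{"x": 0,"y": 0,"z": -0.03,"ax": 0,"ay": 0,"az": 0,"claw": 0.045},{"x": 0,"y": -0.015,"z": -0.02,"ax": 0,"ay": 0,"az": 0,"claw": 0.045}]}}

```text
time_s: 13.12
ee_pos: [0.4519, -0.3399, 0.1384]
eef_rot: [-3.136, 0.006, -0.001]
force: [0.9, -0.4, -1.7]
grip_width: 0.0575
```

>>> {"name": "step_arm", "arguments": {"steps": [{"x": 0,"y": -0.03,"z": -0.01,"ax": 0,"ay": 0,"az": 0,"claw": 0.045},{"x": 0,"y": -0.035,"z": 0,"ax": 0,"ay": 0,"az": 0,"claw": 0.045},{"x": 0,"y": -0.035,"z": 0,"ax": 0,"ay": 0,"az": 0,"claw": 0.045},{"x": 0,"y": -0.035,"z": 0,"ax": 0,"ay": 0,"az": 0,"claw": 0.045},{"x": 0,"y": -0.035,"z": 0,"ax": 0,"ay": 0,"az": 0,"claw": 0.045}]}}

```text
time_s: 13.53
ee_pos: [0.4525, -0.1682, 0.1581]
eef_rot: [3.141, -0.003, -0.008]
force: [0.9, 0.1, -2.8]
grip_width: 0.0575
```

Remaining: dy about +0.189, dx about -0.008.

>>> {"name": "step_arm", "arguments": {"steps": [{"x": -0.002,"y": -0.035,"z": 0,"ax": 0,"ay": 0,"az": -0.4,"claw": 0.045},{"x": -0.002,"y": -0.035,"z": 0,"ax": 0,"ay": 0,"az": 0,"claw": 0.045},{"x": -0.002,"y": -0.035,"z": 0,"ax": 0,"ay": 0,"az": 0,"claw": 0.045},{"x": 0,"y": -0.035,"z": 0,"ax": 0,"ay": 0,"az": 0,"claw": 0.045},{"x": 0,"y": -0.025,"z": 0,"ax": 0,"ay": 0,"az": 0,"claw": 0.045}]}}

```text
time_s: 13.95
ee_pos: [0.4442, 0.0058, 0.1615]
eef_rot: [3.141, -0.005, -0.001]
force: [0.3, -0.1, -2.2]
grip_width: 0.0578
```

>>> {"name": "step_arm", "arguments": {"steps": [{"x": 0,"y": -0.01,"z": 0,"ax": 0,"ay": 0,"az": 0,"claw": 0.045},{"x": 0,"y": 0,"z": 0,"ax": 0,"ay": 0,"az": 0,"claw": 0.045},{"x": 0,"y": 0,"z": 0,"ax": 0,"ay": 0,"az": 0,"claw": 0.045}]}}

```text
time_s: 14.2
ee_pos: [0.4433, 0.0208, 0.1633]
eef_rot: [3.141, -0.007, 0.006]
force: [-0.5, -0.0, -2.6]
grip_width: 0.0578
```

>>> {"name": "step_arm", "arguments": {"steps": [{"x": 0.001,"y": 0,"z": 0.02,"ax": 0,"ay": -0.4,"az": 0.3,"claw": 0.045},{"x": 0,"y": 0,"z": 0.02,"ax": 0,"ay": 0,"az": 0,"claw": 0.045},{"x": 0,"y": 0,"z": 0.015,"ax": 0,"ay": 0,"az": 0,"claw": 0.045},{"x": 0,"y": 0,"z": 0,"ax": 0,"ay": 0,"az": 0,"claw": 0.045},{"x": 0,"y": 0,"z": 0,"ax": 0,"ay": 0,"az": 0,"claw": 0.045}]}}

```text
time_s: 14.62
ee_pos: [0.4455, 0.0169, 0.1089]
eef_rot: [3.141, -0.003, -0.003]
force: [0.7, 0.2, -2.2]
grip_width: 0.0574
```

>>> {"name": "step_arm", "arguments": {"steps": [{"x": 0,"y": -0.0038,"z": 0.008,"ax": 0,"ay": -0.2,"az": -0.2,"claw": 0.045},{"x": 0,"y": 0,"z": 0.008,"ax": 0,"ay": 0,"az": 0,"claw": 0.045},{"x": 0,"y": 0,"z": 0,"ax": 0,"ay": 0,"az": 0,"claw": 0.045},{"x": 0,"y": 0,"z": 0,"ax": 0,"ay": 0,"az": 0,"claw": 0.045}]}}

```text
time_s: 14.95
ee_pos: [0.4467, 0.0197, 0.0938]
eef_rot: [3.141, -0.002, -0.001]
force: [-0.2, -0.2, -1.8]
grip_width: 0.0577
```

```bash
python3 look.py scene s3 210 350 130 250; python3 look.py wrist w10
```

```text
14.95 [0.4467 0.0197 0.0938] [ 3.1406e+00 -1.9000e-03 -1.2000e-03] [-0.2 -0.2 -1.8]
15.0 [0.4466 0.0197 0.0938] [ 3.1406e+00 -1.8000e-03 -1.2000e-03] [ 0.2  0.3 -3. ]
```

View pics/s3c.png

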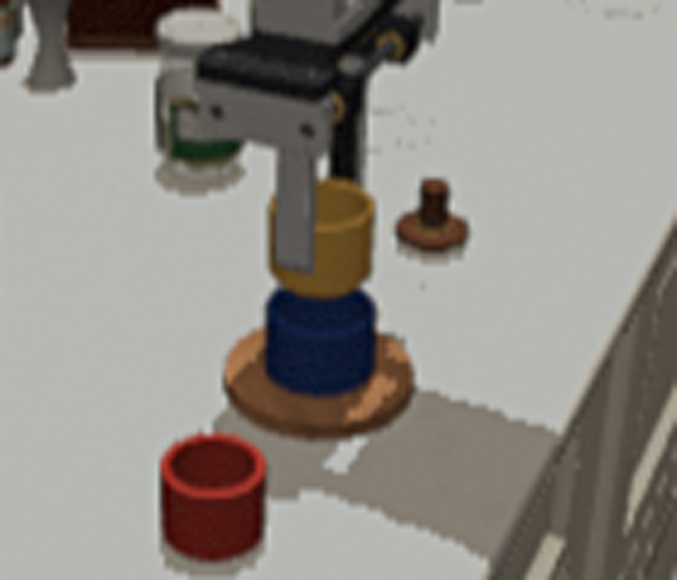

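View pics/w10.png

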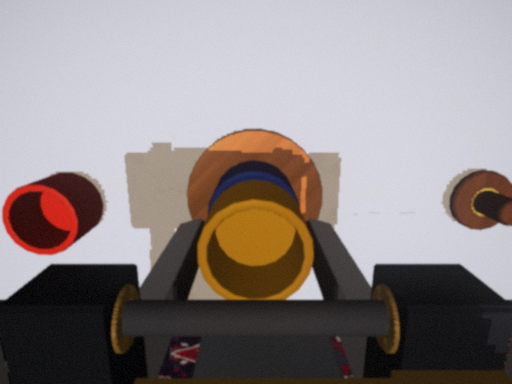

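The yellow pot hangs upright over the blue one. Small correction, then insert.

>>> {"name": "step_arm", "arguments": {"steps": [{"x": -0.0018,"y": -0.0008,"z": 0.005,"ax": 0,"ay": -0.1,"az": 0,"claw": 0.045},{"x": 0,"y": 0,"z": 0.004,"ax": 0,"ay": 0,"az": 0,"claw": 0.045},{"x": 0,"y": 0,"z": 0.003,"ax": 0,"ay": 0,"az": 0,"claw": 0.045},{"x": 0,"y": 0,"z": 0,"ax": 0,"ay": 0,"az": 0,"claw": 0.045}]}}

```text
time_s: 15.38
ee_pos: [0.445, 0.0207, 0.0815]
eef_rot: [3.141, -0.002, -0.001]
force: [0.2, 0.2, -1.0]
grip_width: 0.0575
```

>>> {"name": "step_arm", "arguments": {"steps": [{"x": 0,"y": 0,"z": 0.003,"ax": 0,"ay": -0.1,"az": 0,"claw": 0.045},{"x": 0,"y": 0,"z": 0.003,"ax": 0,"ay": 0,"az": 0,"claw": 0.045},{"x": 0,"y": 0,"z": 0.002,"ax": 0,"ay": 0,"az": 0,"claw": 0.045},{"x": 0,"y": 0,"z": 0.001,"ax": 0,"ay": 0,"az": 0,"claw": 0.045}]}}

```text
time_s: 15.72
ee_pos: [0.4451, 0.0207, 0.0716]
eef_rot: [3.141, 0.0, -0.001]
force: [-0.3, -0.3, -2.1]
grip_width: 0.0571
```

>>> {"name": "step_arm", "arguments": {"steps": [{"x": 0,"y": 0,"z": 0.0008,"ax": 0,"ay": 0,"az": 0,"claw": 0.045},{"x": 0,"y": 0,"z": 0,"ax": 0,"ay": 0,"az": 0,"claw": 0.045}]}}

```text
time_s: 15.88
ee_pos: [0.4452, 0.0207, 0.0707]
eef_rot: [3.141, 0.0, -0.001]
force: [-0.7, -0.3, -0.4]
grip_width: 0.0578
```

>>> {"name": "step_arm", "arguments": {"steps": [{"x": 0,"y": 0,"z": 0,"ax": 0,"ay": 0,"az": 0,"claw": 0.061},{"x": 0,"y": 0,"z": 0,"ax": 0,"ay": 0,"az": 0,"claw": 0.07},{"x": 0,"y": 0,"z": 0,"ax": 0,"ay": 0,"az": 0,"claw": 0.09},{"x": 0,"y": 0,"z": 0,"ax": 0,"ay": 0,"az": 0,"claw": 0.09},{"x": 0,"y": 0,"z": 0,"ax": 0,"ay": 0,"az": 0,"claw": 0.09}]}}

```text
time_s: 16.3
ee_pos: [0.4458, 0.0207, 0.0714]
eef_rot: [3.14, -0.002, -0.001]
force: [0.3, 0.4, 0.4]
grip_width: 0.0842
```

>>> {"name": "step_arm", "arguments": {"steps": [{"x": 0,"y": 0,"z": -0.01,"ax": 0,"ay": 0,"az": 0,"claw": 0.094},{"x": 0,"y": 0,"z": -0.02,"ax": 0,"ay": 0,"az": 0,"claw": 0.094},{"x": 0,"y": 0,"z": -0.03,"ax": 0,"ay": 0,"az": 0,"claw": 0.094},{"x": 0,"y": 0,"z": -0.03,"ax": 0,"ay": 0,"az": 0,"claw": 0.094},{"x": 0,"y": 0,"z": 0,"ax": 0,"ay": 0,"az": 0,"claw": 0.094}]}}

```text
time_s: 16.72
ee_pos: [0.4447, 0.0208, 0.1667]
eef_rot: [3.141, 0.002, -0.001]
force: [0.5, -0.4, 1.2]
grip_width: 0.0939
```

```bash
python3 look.py wrist w11; python3 - <<'E'
from h import *
P=load('w11','wrist'); print(rim(P,(.4447,.0205),.09,.103,0.04)); print(plane(P,np.array([.4448,.0203]),.098,.025,.029))
print('red',rim(P,(.4397,.1706),.046,.056,.04))
E
```

```text
16.7167 [0.4447 0.0208 0.1667] [ 3.1406e+00  1.5000e-03 -9.0000e-04] [ 0.5 -0.4  1.2]
(array([0.4448, 0.0198, 0.0295]), array([0.4452, 0.0196]), np.float64(0.0969), 1702)
(array([-0.0013, -0.0035,  0.0978]), 1007, array([120, 124, 138, 134, 141, 121, 114, 115]))
red (array([0.4391, 0.171 , 0.0271]), array([0.4394, 0.1708]), np.float64(0.0493), 1075)
```

View pics/w11.png

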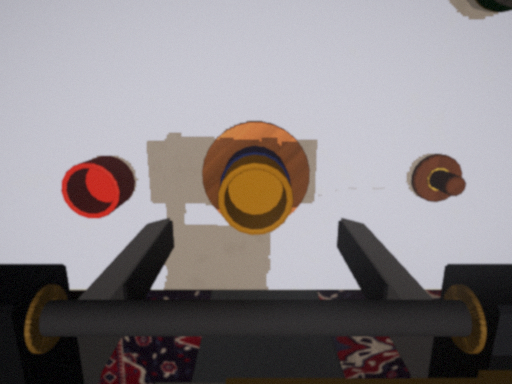

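Yellow is home: rim 0.0978 m (nominal 0.098), level. Red is at px (92,190).

>>> {"name": "step_arm", "arguments": {"steps": [{"x": -0.001,"y": -0.036,"z": 0,"ax": 0,"ay": 0,"az": 0,"claw": 0.094},{"x": -0.001,"y": -0.036,"z": 0,"ax": 0,"ay": 0,"az": 0,"claw": 0.094},{"x": -0.001,"y": -0.036,"z": 0,"ax": 0,"ay": 0,"az": 0,"claw": 0.094},{"x": 0,"y": -0.036,"z": 0.01,"ax": 0,"ay": 0,"az": 0,"claw": 0.094},{"x": 0,"y": 0,"z": 0.02,"ax": 0,"ay": 0,"az": 0,"claw": 0.094}]}}

```text
time_s: 17.18
ee_pos: [0.4418, 0.1689, 0.1357]
eef_rot: [-3.141, -0.002, -0.008]
force: [1.0, -0.4, -0.6]
grip_width: 0.0942
```

>>> {"name": "step_arm", "arguments": {"steps": [{"x": 0,"y": 0,"z": 0,"ax": 0,"ay": 0,"az": 0,"claw": 0.094},{"x": 0,"y": 0,"z": 0,"ax": 0,"ay": 0,"az": 0,"claw": 0.094}]}}

```text
time_s: 17.35
ee_pos: [0.4394, 0.1699, 0.132]
eef_rot: [3.14, 0.005, -0.005]
force: [-0.3, -0.7, -0.0]
grip_width: 0.0938
```

```bash
python3 look.py wrist w12; python3 - <<'E'
from h import *
P=load('w12','wrist'); 
print('red',rim(P,(.4397,.1706),.046,.056,.04))
E
```

```text
17.35 [0.4394 0.1699 0.132 ] [ 3.1399  0.0046 -0.0045] [-0.3 -0.7 -0. ]
red (array([0.439 , 0.1713, 0.0271]), array([0.4397, 0.1715]), np.float64(0.0495), 1261)
```

>>> {"name": "step_arm", "arguments": {"steps": [{"x": 0,"y": -0.002,"z": 0.02,"ax": 0.1,"ay": 0.2,"az": -0.25,"claw": 0.094},{"x": 0,"y": 0,"z": 0.025,"ax": 0,"ay": 0,"az": 0,"claw": 0.094},{"x": 0,"y": 0,"z": 0.025,"ax": 0,"ay": 0,"az": 0,"claw": 0.094},{"x": 0,"y": 0,"z": 0.01,"ax": 0,"ay": 0,"az": 0,"claw": 0.094},{"x": 0,"y": 0,"z": 0.0,"ax": 0,"ay": 0,"az": 0,"claw": 0.094}]}}

```text
time_s: 17.82
ee_pos: [0.4421, 0.168, 0.0537]
eef_rot: [-3.14, -0.005, -0.006]
force: [-0.1, 0.6, -0.2]
grip_width: 0.0943
```

>>> {"name": "step_arm", "arguments": {"steps": [{"x": 0,"y": 0,"z": 0,"ax": 0,"ay": 0,"az": 0,"claw": 0.094}]}}

```text
time_s: 17.9
ee_pos: [0.4425, 0.1674, 0.0544]
eef_rot: [-3.14, -0.005, -0.007]
force: [0.2, -0.3, -0.3]
grip_width: 0.0938
```

>>> {"name": "step_arm", "arguments": {"steps": [{"x": -0.003,"y": -0.0045,"z": 0.014,"ax": -0.1,"ay": -0.3,"az": -0.4,"claw": 0.094},{"x": 0,"y": 0,"z": 0.014,"ax": 0,"ay": 0,"az": 0,"claw": 0.094},{"x": 0,"y": 0,"z": 0,"ax": 0,"ay": 0,"az": 0,"claw": 0.094},{"x": 0,"y": 0,"z": 0,"ax": 0,"ay": 0,"az": 0,"claw": 0.094}]}}

```text
time_s: 18.23
ee_pos: [0.4417, 0.1726, 0.0285]
eef_rot: [-3.14, -0.004, -0.001]
force: [0.7, -0.4, -0.5]
grip_width: 0.0936
```

>>> {"name": "step_arm", "arguments": {"steps": [{"x": -0.0022,"y": 0.0006,"z": 0.005,"ax": 0,"ay": -0.2,"az": 0,"claw": 0.094},{"x": 0,"y": 0,"z": 0,"ax": 0,"ay": 0,"az": 0,"claw": 0.094},{"x": 0,"y": 0,"z": 0,"ax": 0,"ay": 0,"az": 0,"claw": 0.094}]}}

```text
time_s: 18.48
ee_pos: [0.44, 0.1724, 0.0246]
eef_rot: [-3.14, -0.003, -0.0]
force: [0.3, 0.5, 1.1]
grip_width: 0.0938
```

```bash
python3 look.py wrist w13; python3 - <<'E'
from h import *
P=load('w13','wrist'); 
print('red',rim(P,(.4397,.1706),.046,.056,.04))
E
```

```text
18.4833 [0.44   0.1724 0.0246] [-3.1398e+00 -2.5000e-03 -5.0000e-04] [0.3 0.5 1.1]
red (array([0.4397, 0.1716, 0.027 ]), array([0.4399, 0.1715]), np.float64(0.0493), 3291)
```

View pics/w13.png

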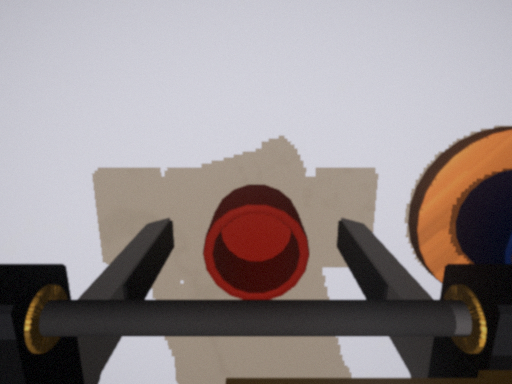

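Centred (256,250). Closing.

>>> {"name": "step_arm", "arguments": {"steps": [{"x": -0.0005,"y": 0,"z": 0.002,"ax": 0,"ay": -0.1,"az": 0,"claw": 0.07},{"x": 0,"y": 0,"z": 0,"ax": 0,"ay": 0,"az": 0,"claw": 0.04},{"x": 0,"y": 0,"z": 0,"ax": 0,"ay": 0,"az": 0,"claw": 0.04},{"x": 0,"y": 0,"z": 0,"ax": 0,"ay": 0,"az": 0,"claw": 0.04},{"x": 0,"y": 0,"z": 0,"ax": 0,"ay": 0,"az": 0,"claw": 0.04}]}}

```text
time_s: 18.95
ee_pos: [0.4398, 0.1726, 0.0232]
eef_rot: [-3.139, -0.002, -0.0]
force: [-0.5, 0.1, 0.3]
grip_width: 0.0638
```

>>> {"name": "step_arm", "arguments": {"steps": [{"x": 0,"y": 0,"z": 0,"ax": 0,"ay": 0,"az": 0,"claw": 0.04},{"x": 0,"y": 0,"z": 0,"ax": 0,"ay": 0,"az": 0,"claw": 0.04},{"x": 0,"y": 0,"z": 0,"ax": 0,"ay": 0,"az": 0,"claw": 0.04},{"x": 0,"y": 0,"z": 0,"ax": 0,"ay": 0,"az": 0,"claw": 0.04},{"x": 0,"y": 0,"z": 0,"ax": 0,"ay": 0,"az": 0,"claw": 0.04}]}}

```text
time_s: 19.37
ee_pos: [0.4399, 0.1725, 0.0233]
eef_rot: [-3.139, -0.002, -0.0]
force: [0.3, -0.3, 0.1]
grip_width: 0.0523
```

>>> {"name": "step_arm", "arguments": {"steps": [{"x": 0,"y": 0,"z": -0.01,"ax": 0,"ay": 0,"az": 0,"claw": 0.04},{"x": 0,"y": 0,"z": -0.03,"ax": 0,"ay": 0,"az": 0,"claw": 0.04},{"x": 0,"y": 0,"z": -0.035,"ax": 0,"ay": 0,"az": 0,"claw": 0.04},{"x": 0,"y": 0,"z": -0.035,"ax": 0,"ay": 0,"az": 0,"claw": 0.04},{"x": 0,"y": 0,"z": -0.035,"ax": 0,"ay": 0,"az": 0,"claw": 0.04}]}}

```text
time_s: 19.78
ee_pos: [0.4354, 0.1709, 0.1689]
eef_rot: [3.139, 0.013, -0.001]
force: [0.9, 0.3, -2.3]
grip_width: 0.0527
```

>>> {"name": "step_arm", "arguments": {"steps": [{"x": 0,"y": 0.01,"z": -0.01,"ax": 0,"ay": 0,"az": 0,"claw": 0.04},{"x": 0.001,"y": 0.03,"z": 0,"ax": 0,"ay": 0,"az": 0,"claw": 0.04},{"x": 0.001,"y": 0.03,"z": 0,"ax": 0,"ay": 0,"az": 0,"claw": 0.04},{"x": 0.001,"y": 0.03,"z": 0,"ax": 0,"ay": 0,"az": 0,"claw": 0.04},{"x": 0.001,"y": 0.02,"z": 0,"ax": 0,"ay": 0,"az": 0,"claw": 0.04}]}}

```text
time_s: 20.2
ee_pos: [0.4412, 0.0504, 0.1922]
eef_rot: [-3.14, -0.003, 0.006]
force: [0.3, 0.6, -1.3]
grip_width: 0.0524
```

>>> {"name": "step_arm", "arguments": {"steps": [{"x": 0.003,"y": 0.02,"z": 0,"ax": -0.1,"ay": 0,"az": 0.3,"claw": 0.04},{"x": 0.001,"y": 0.008,"z": 0.01,"ax": 0,"ay": 0,"az": 0,"claw": 0.04},{"x": 0,"y": 0,"z": 0.015,"ax": 0,"ay": 0,"az": 0,"claw": 0.04},{"x": 0,"y": 0,"z": 0.01,"ax": 0,"ay": 0,"az": 0,"claw": 0.04},{"x": 0,"y": 0,"z": 0,"ax": 0,"ay": 0,"az": 0,"claw": 0.04}]}}

```text
time_s: 20.62
ee_pos: [0.445, 0.0179, 0.1578]
eef_rot: [3.141, -0.006, -0.004]
force: [-0.4, 0.6, -2.3]
grip_width: 0.0523
```

>>> {"name": "step_arm", "arguments": {"steps": [{"x": 0,"y": 0,"z": 0,"ax": 0,"ay": 0,"az": 0,"claw": 0.04}]}}

```text
time_s: 20.7
ee_pos: [0.4447, 0.0183, 0.1575]
eef_rot: [3.141, -0.005, -0.004]
force: [0.1, -0.8, -1.8]
grip_width: 0.0527
```

>>> {"name": "step_arm", "arguments": {"steps": [{"x": 0,"y": -0.0023,"z": 0.01,"ax": 0,"ay": -0.3,"az": -0.2,"claw": 0.04},{"x": 0,"y": 0,"z": 0.01,"ax": 0,"ay": 0,"az": 0,"claw": 0.04},{"x": 0,"y": 0,"z": 0,"ax": 0,"ay": 0,"az": 0,"claw": 0.04},{"x": 0,"y": 0,"z": 0,"ax": 0,"ay": 0,"az": 0,"claw": 0.04}]}}

```text
time_s: 21.03
ee_pos: [0.4448, 0.0225, 0.136]
eef_rot: [3.141, 0.0, 0.003]
force: [-0.0, -0.2, -1.7]
grip_width: 0.0524
```

```bash
python3 look.py scene s4 210 350 100 220
```

```text
21.0333 [0.4448 0.0225 0.136 ] [3.1414e+00 4.0000e-04 2.8000e-03] [-0.  -0.2 -1.7]
```

View pics/s4c.png

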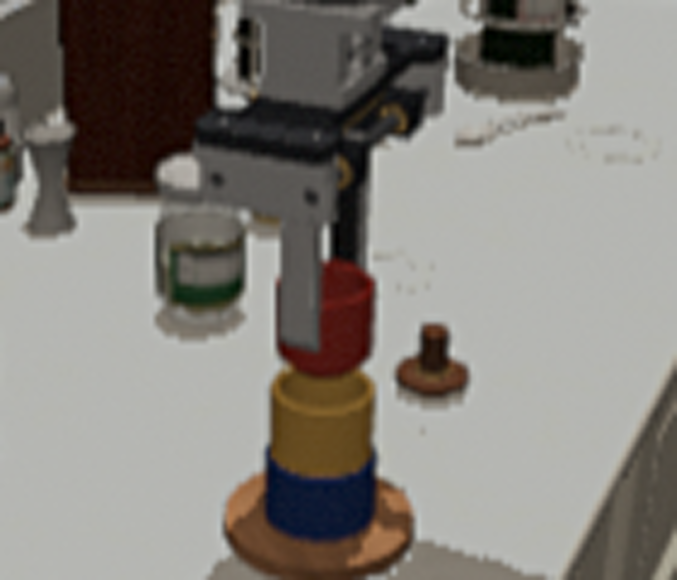

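Red is upright over yellow. Correct y by −1.8 mm and insert.

>>> {"name": "step_arm", "arguments": {"steps": [{"x": 0.0003,"y": 0.0018,"z": 0.005,"ax": 0,"ay": 0,"az": 0.1,"claw": 0.04},{"x": 0,"y": 0,"z": 0.005,"ax": 0,"ay": 0,"az": 0,"claw": 0.04},{"x": 0,"y": 0,"z": 0.003,"ax": 0,"ay": 0,"az": 0,"claw": 0.04},{"x": 0,"y": 0,"z": 0,"ax": 0,"ay": 0,"az": 0,"claw": 0.04}]}}

```text
time_s: 21.42
ee_pos: [0.4454, 0.0205, 0.1223]
eef_rot: [3.141, -0.001, 0.001]
force: [-0.1, -0.2, -0.8]
grip_width: 0.0521
```

>>> {"name": "step_arm", "arguments": {"steps": [{"x": 0,"y": 0,"z": 0.003,"ax": 0,"ay": 0,"az": 0,"claw": 0.04},{"x": 0,"y": 0,"z": 0.002,"ax": 0,"ay": 0,"az": 0,"claw": 0.04},{"x": 0,"y": 0,"z": 0.002,"ax": 0,"ay": 0,"az": 0,"claw": 0.04},{"x": 0,"y": 0,"z": 0.0,"ax": 0,"ay": 0,"az": 0,"claw": 0.04}]}}

```text
time_s: 21.75
ee_pos: [0.4455, 0.0204, 0.1146]
eef_rot: [3.141, -0.001, 0.001]
force: [0.6, -0.2, -1.5]
grip_width: 0.0528
```

>>> {"name": "step_arm", "arguments": {"steps": [{"x": 0,"y": 0,"z": 0.001,"ax": 0,"ay": 0,"az": 0,"claw": 0.04},{"x": 0,"y": 0,"z": 0,"ax": 0,"ay": 0,"az": 0,"claw": 0.04}]}}

```text
time_s: 21.92
ee_pos: [0.4455, 0.0204, 0.1135]
eef_rot: [3.141, -0.001, 0.001]
force: [-0.6, -0.1, -2.2]
grip_width: 0.0519
```

>>> {"name": "step_arm", "arguments": {"steps": [{"x": 0,"y": 0,"z": 0,"ax": 0,"ay": 0,"az": 0,"claw": 0.056},{"x": 0,"y": 0,"z": 0,"ax": 0,"ay": 0,"az": 0,"claw": 0.065},{"x": 0,"y": 0,"z": 0,"ax": 0,"ay": 0,"az": 0,"claw": 0.085},{"x": 0,"y": 0,"z": 0,"ax": 0,"ay": 0,"az": 0,"claw": 0.085},{"x": 0,"y": 0,"z": 0,"ax": 0,"ay": 0,"az": 0,"claw": 0.085}]}}

```text
time_s: 22.33
ee_pos: [0.4461, 0.0204, 0.1143]
eef_rot: [3.141, -0.003, 0.001]
force: [0.6, -0.4, 0.0]
grip_width: 0.0792
```

>>> {"name": "step_arm", "arguments": {"steps": [{"x": 0,"y": 0,"z": -0.01,"ax": 0,"ay": 0,"az": 0,"claw": 0.094},{"x": 0,"y": 0,"z": -0.02,"ax": 0,"ay": 0,"az": 0,"claw": 0.094},{"x": 0,"y": 0,"z": -0.03,"ax": 0,"ay": 0,"az": 0,"claw": 0.094},{"x": 0,"y": 0,"z": -0.03,"ax": 0,"ay": 0,"az": 0,"claw": 0.094},{"x": 0,"y": 0,"z": 0,"ax": 0,"ay": 0,"az": 0,"claw": 0.094}]}}

```text
time_s: 22.75
ee_pos: [0.4449, 0.0205, 0.2098]
eef_rot: [3.141, 0.0, 0.001]
force: [0.7, -0.1, 0.1]
grip_width: 0.0938
```

```bash
python3 look.py wrist w14; python3 - <<'E'
from h import *
P=load('w14','wrist'); print(rim(P,(.4447,.0205),.132,.145,0.04)); print(plane(P,np.array([.4448,.0203]),.14,.0225,.0265))
print('lid',rim(P,(.442,-.166),.04,.05,.04),rim(P,(.442,-.166),.009,.017,.04))
E
```

```text
22.75 [0.4449 0.0205 0.2098] [3.1414e+00 2.0000e-04 7.0000e-04] [ 0.7 -0.1  0.1]
(array([0.445 , 0.0197, 0.027 ]), array([0.4451, 0.0194]), np.float64(0.1389), 1543)
(array([-0.0005, -0.0011,  0.1399]), 856, array([111, 110, 118, 123, 111,  94,  89, 100]))
lid (array([ 0.4421, -0.1658,  0.0099]), array([ 0.4422, -0.1654]), np.float64(0.0451), 293) (array([ 0.4419, -0.1659,  0.0252]), array([ 0.4418, -0.1663]), np.float64(0.0138), 1040)
```

View pics/w14.png

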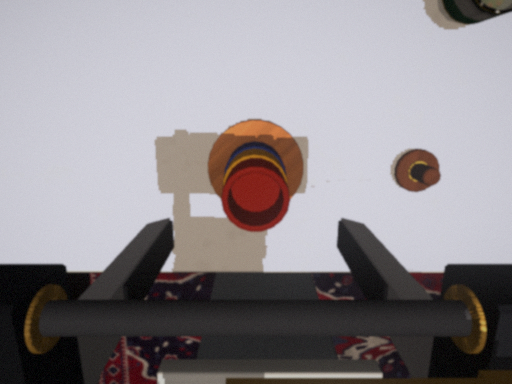

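Red is home: rim 0.1399 m (nominal 0.140), level. Now the lid at px (417,170).

>>> {"name": "step_arm", "arguments": {"steps": [{"x": 0,"y": 0.036,"z": 0,"ax": 0,"ay": 0,"az": 0,"claw": 0.094},{"x": 0,"y": 0.036,"z": 0,"ax": 0,"ay": 0,"az": 0,"claw": 0.094},{"x": 0,"y": 0.036,"z": 0,"ax": 0,"ay": 0,"az": 0,"claw": 0.094},{"x": 0,"y": 0.036,"z": 0,"ax": 0,"ay": 0,"az": 0,"claw": 0.094},{"x": 0,"y": 0.033,"z": 0.01,"ax": 0,"ay": 0,"az": 0,"claw": 0.08}]}}

```text
time_s: 23.22
ee_pos: [0.4443, -0.1578, 0.1977]
eef_rot: [-3.141, 0.0, 0.011]
force: [1.7, 0.8, 0.3]
grip_width: 0.0902
```

>>> {"name": "step_arm", "arguments": {"steps": [{"x": 0,"y": 0,"z": 0.03,"ax": 0,"ay": 0,"az": 0,"claw": 0.06},{"x": 0,"y": 0,"z": 0.03,"ax": 0,"ay": 0,"az": 0,"claw": 0.06},{"x": 0,"y": 0,"z": 0.0,"ax": 0,"ay": 0,"az": 0,"claw": 0.06},{"x": 0,"y": 0,"z": 0.0,"ax": 0,"ay": 0,"az": 0,"claw": 0.06}]}}

```text
time_s: 23.55
ee_pos: [0.442, -0.1638, 0.1331]
eef_rot: [-3.141, 0.004, 0.004]
force: [0.2, -0.6, 1.0]
grip_width: 0.064
```

```bash
python3 look.py wrist w15; python3 - <<'E'
from h import *
P=load('w15','wrist')
print('lid',rim(P,(.442,-.166),.04,.05,.04),rim(P,(.442,-.166),.009,.017,.04))
E
```

```text
23.55 [ 0.442  -0.1638  0.1331] [-3.1405  0.0042  0.0037] [ 0.2 -0.6  1. ]
lid (array([ 0.4429, -0.1662,  0.0099]), array([ 0.4427, -0.1662]), np.float64(0.0453), 437) (array([ 0.4422, -0.1661,  0.0251]), array([ 0.4424, -0.1663]), np.float64(0.0138), 1670)
```

View pics/w15.png

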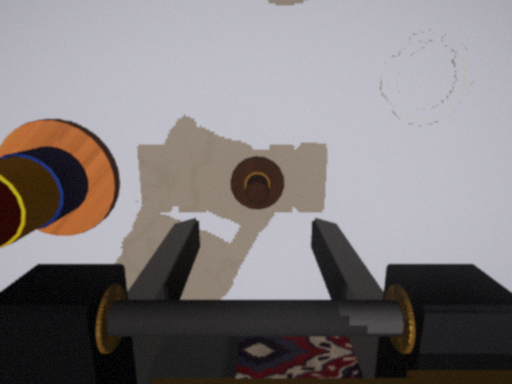

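The lid is at (257,183), centred between the fingers. Descending.

>>> {"name": "step_arm", "arguments": {"steps": [{"x": 0,"y": 0.0017,"z": 0.02,"ax": 0,"ay": 0.2,"az": 0.2,"claw": 0.06},{"x": 0,"y": 0,"z": 0.025,"ax": 0,"ay": 0,"az": 0,"claw": 0.06},{"x": 0,"y": 0,"z": 0.02,"ax": 0,"ay": 0,"az": 0,"claw": 0.06},{"x": 0,"y": 0,"z": 0,"ax": 0,"ay": 0,"az": 0,"claw": 0.06},{"x": 0,"y": 0,"z": 0,"ax": 0,"ay": 0,"az": 0,"claw": 0.06}]}}

```text
time_s: 24.02
ee_pos: [0.446, -0.1647, 0.0741]
eef_rot: [3.139, -0.009, 0.004]
force: [0.1, 0.2, 1.1]
grip_width: 0.06
```

>>> {"name": "step_arm", "arguments": {"steps": [{"x": -0.003,"y": 0.001,"z": 0.018,"ax": 0.15,"ay": -0.5,"az": 0.2,"claw": 0.06},{"x": 0,"y": 0,"z": 0.018,"ax": 0,"ay": 0,"az": 0,"claw": 0.06},{"x": 0,"y": 0,"z": 0,"ax": 0,"ay": 0,"az": 0,"claw": 0.06},{"x": 0,"y": 0,"z": 0,"ax": 0,"ay": 0,"az": 0,"claw": 0.06}]}}

```text
time_s: 24.35
ee_pos: [0.4473, -0.1664, 0.0453]
eef_rot: [3.137, -0.009, 0.003]
force: [0.6, 0.8, -0.2]
grip_width: 0.0598
```

>>> {"name": "step_arm", "arguments": {"steps": [{"x": -0.0045,"y": -0.0009,"z": 0.009,"ax": 0.25,"ay": -0.5,"az": 0.1,"claw": 0.06},{"x": 0,"y": 0,"z": 0.007,"ax": 0,"ay": 0,"az": 0,"claw": 0.06},{"x": 0,"y": 0,"z": 0,"ax": 0,"ay": 0,"az": 0,"claw": 0.06},{"x": 0,"y": 0,"z": 0,"ax": 0,"ay": 0,"az": 0,"claw": 0.06}]}}

```text
time_s: 24.68
ee_pos: [0.4446, -0.1661, 0.0324]
eef_rot: [3.14, -0.004, 0.002]
force: [-0.0, -0.5, 0.4]
grip_width: 0.06
```

>>> {"name": "step_arm", "arguments": {"steps": [{"x": -0.002,"y": -0.0005,"z": 0.008,"ax": 0,"ay": -0.3,"az": 0.1,"claw": 0.06},{"x": 0,"y": 0,"z": 0.003,"ax": 0,"ay": 0,"az": 0,"claw": 0.06},{"x": 0,"y": 0,"z": 0,"ax": 0,"ay": 0,"az": 0,"claw": 0.06}]}}

```text
time_s: 24.93
ee_pos: [0.4427, -0.1658, 0.0211]
eef_rot: [3.139, 0.0, -0.0]
force: [-0.2, 0.3, 0.1]
grip_width: 0.06
```

```bash
python3 look.py wrist w16; python3 - <<'E'
from h import *
P=load('w16','wrist')
print('lid',rim(P,(.442,-.166),.04,.05,.03),rim(P,(.442,-.166),.009,.017,.03))
E
```

```text
24.9333 [ 0.4427 -0.1658  0.0211] [ 3.1391e+00  4.0000e-04 -5.0000e-04] [-0.2  0.3  0.1]
lid (array([ 0.4418, -0.1558,  0.02  ]), array([ 0.4428, -0.1557]), np.float64(0.0452), 1196) (array([ 0.4424, -0.1661,  0.0251]), array([ 0.4431, -0.1661]), np.float64(0.0138), 3520)
```

View pics/w16.png

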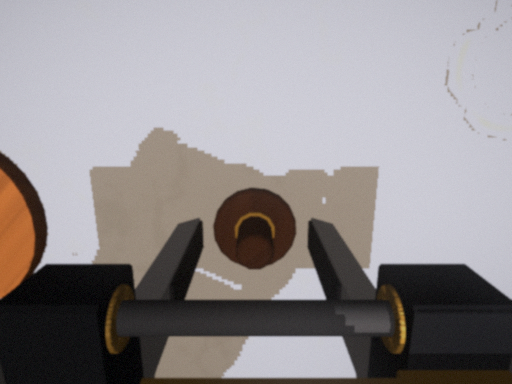

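Aligned (knob at column 255). Closing on the knob.

>>> {"name": "step_arm", "arguments": {"steps": [{"x": 0,"y": 0,"z": 0.001,"ax": 0.1,"ay": 0,"az": 0,"claw": 0.04},{"x": 0,"y": 0,"z": 0,"ax": 0,"ay": 0,"az": 0,"claw": 0.01},{"x": 0,"y": 0,"z": 0,"ax": 0,"ay": 0,"az": 0,"claw": 0.01},{"x": 0,"y": 0,"z": 0,"ax": 0,"ay": 0,"az": 0,"claw": 0.01},{"x": 0,"y": 0,"z": 0,"ax": 0,"ay": 0,"az": 0,"claw": 0.01}], "grip_force": 20}}

```text
time_s: 25.4
ee_pos: [0.4429, -0.1658, 0.0203]
eef_rot: [3.141, 0.0, -0.0]
force: [-0.6, -0.5, 0.6]
grip_width: 0.03
```

>>> {"name": "step_arm", "arguments": {"steps": [{"x": 0,"y": 0,"z": 0,"ax": 0,"ay": 0,"az": 0,"claw": 0.01},{"x": 0,"y": 0,"z": 0,"ax": 0,"ay": 0,"az": 0,"claw": 0.01},{"x": 0,"y": 0,"z": 0,"ax": 0,"ay": 0,"az": 0,"claw": 0.01},{"x": 0,"y": 0,"z": 0,"ax": 0,"ay": 0,"az": 0,"claw": 0.01},{"x": 0,"y": 0,"z": 0,"ax": 0,"ay": 0,"az": 0,"claw": 0.01}]}}

```text
time_s: 25.82
ee_pos: [0.4429, -0.1658, 0.0204]
eef_rot: [3.141, 0.0, -0.0]
force: [-0.4, -1.1, 0.0]
grip_width: 0.0194
```

>>> {"name": "step_arm", "arguments": {"steps": [{"x": 0,"y": 0,"z": -0.01,"ax": 0,"ay": 0,"az": 0,"claw": 0.01},{"x": 0,"y": 0,"z": -0.03,"ax": 0,"ay": 0,"az": 0,"claw": 0.01},{"x": 0,"y": 0,"z": -0.038,"ax": 0,"ay": 0,"az": 0,"claw": 0.01},{"x": 0,"y": 0,"z": -0.038,"ax": 0,"ay": 0,"az": 0,"claw": 0.01},{"x": 0,"y": 0,"z": -0.038,"ax": 0,"ay": 0,"az": 0,"claw": 0.01}]}}

```text
time_s: 26.23
ee_pos: [0.4389, -0.1639, 0.1751]
eef_rot: [-3.136, 0.015, -0.001]
force: [0.5, -0.5, -0.9]
grip_width: 0.0194
```

>>> {"name": "step_arm", "arguments": {"steps": [{"x": 0,"y": 0,"z": -0.03,"ax": 0,"ay": 0,"az": 0,"claw": 0.01},{"x": 0.001,"y": -0.01,"z": -0.01,"ax": 0,"ay": 0,"az": 0,"claw": 0.01},{"x": 0.001,"y": -0.03,"z": 0,"ax": 0,"ay": 0,"az": 0,"claw": 0.01},{"x": 0.001,"y": -0.03,"z": 0,"ax": 0,"ay": 0,"az": 0,"claw": 0.01},{"x": 0.001,"y": -0.03,"z": 0,"ax": 0,"ay": 0,"az": 0,"claw": 0.01}]}}

```text
time_s: 26.65
ee_pos: [0.4447, -0.0655, 0.2311]
eef_rot: [3.141, -0.002, -0.007]
force: [0.6, -0.2, -0.8]
grip_width: 0.0191
```

>>> {"name": "step_arm", "arguments": {"steps": [{"x": 0,"y": -0.03,"z": 0,"ax": 0,"ay": 0,"az": -0.3,"claw": 0.01},{"x": 0,"y": -0.03,"z": 0,"ax": 0,"ay": 0,"az": 0,"claw": 0.01},{"x": 0,"y": -0.02,"z": 0,"ax": 0,"ay": 0,"az": 0,"claw": 0.01},{"x": 0,"y": 0,"z": 0,"ax": 0,"ay": 0,"az": 0,"claw": 0.01},{"x": 0,"y": 0,"z": 0,"ax": 0,"ay": 0,"az": 0,"claw": 0.01}]}}

```text
time_s: 27.07
ee_pos: [0.4432, 0.0226, 0.2355]
eef_rot: [3.141, -0.006, 0.002]
force: [0.2, -0.5, -1.9]
grip_width: 0.0193
```

>>> {"name": "step_arm", "arguments": {"steps": [{"x": 0.001,"y": 0.001,"z": 0.015,"ax": 0,"ay": -0.3,"az": 0.1,"claw": 0.01},{"x": 0,"y": 0,"z": 0.02,"ax": 0,"ay": 0,"az": 0,"claw": 0.01},{"x": 0,"y": 0,"z": 0.015,"ax": 0,"ay": 0,"az": 0,"claw": 0.01},{"x": 0,"y": 0,"z": 0,"ax": 0,"ay": 0,"az": 0,"claw": 0.01},{"x": 0,"y": 0,"z": 0,"ax": 0,"ay": 0,"az": 0,"claw": 0.01}]}}

```text
time_s: 27.48
ee_pos: [0.4446, 0.0187, 0.187]
eef_rot: [3.14, -0.004, -0.001]
force: [1.3, 0.4, -0.5]
grip_width: 0.0194
```

```bash
python3 look.py scene s5 210 350 100 220; python3 look.py wrist w17
```

```text
27.4833 [0.4446 0.0187 0.187 ] [ 3.1403e+00 -4.0000e-03 -1.0000e-03] [ 1.3  0.4 -0.5]
27.5333 [0.4446 0.0187 0.187 ] [ 3.1403e+00 -4.0000e-03 -9.0000e-04] [-0.6 -1.1 -1.2]
```

View pics/s5c.png

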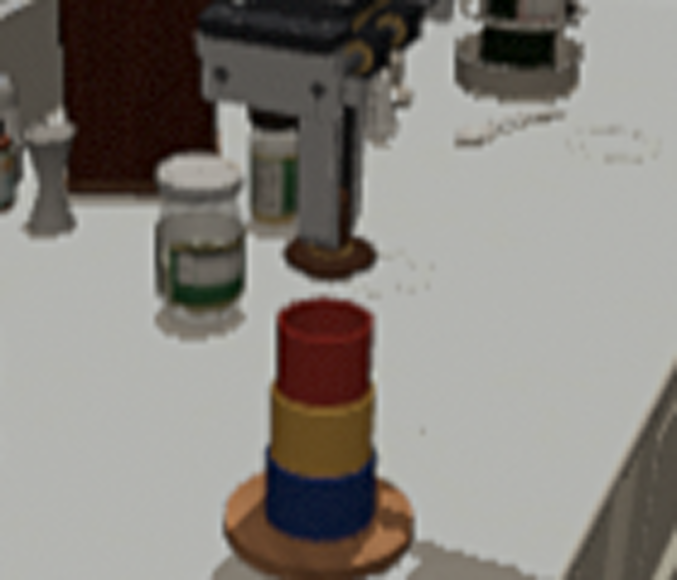

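View pics/w17.png

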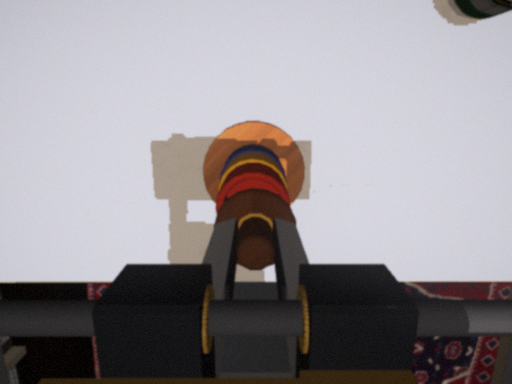

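The lid hangs level over the red pot; the tower is straight. Lowering.

>>> {"name": "step_arm", "arguments": {"steps": [{"x": 0.0005,"y": -0.0017,"z": 0.008,"ax": 0.1,"ay": -0.2,"az": 0,"claw": 0.01},{"x": 0,"y": 0,"z": 0.007,"ax": 0,"ay": 0,"az": 0,"claw": 0.01},{"x": 0,"y": 0,"z": 0.004,"ax": 0,"ay": 0,"az": 0,"claw": 0.01},{"x": 0,"y": 0,"z": 0,"ax": 0,"ay": 0,"az": 0,"claw": 0.01},{"x": 0,"y": 0,"z": 0,"ax": 0,"ay": 0,"az": 0,"claw": 0.01}]}}

```text
time_s: 28.0
ee_pos: [0.4463, 0.0202, 0.1686]
eef_rot: [-3.141, -0.004, -0.001]
force: [-0.1, -0.1, -1.0]
grip_width: 0.0194
```

>>> {"name": "step_arm", "arguments": {"steps": [{"x": -0.0008,"y": -0.0002,"z": 0.004,"ax": 0,"ay": -0.2,"az": 0,"claw": 0.01},{"x": 0,"y": 0,"z": 0.003,"ax": 0,"ay": 0,"az": 0,"claw": 0.01},{"x": 0,"y": 0,"z": 0.001,"ax": 0,"ay": 0,"az": 0,"claw": 0.01},{"x": 0,"y": 0,"z": 0,"ax": 0,"ay": 0,"az": 0,"claw": 0.01}]}}

```text
time_s: 28.33
ee_pos: [0.4456, 0.0205, 0.1601]
eef_rot: [-3.141, -0.001, -0.001]
force: [-0.3, 0.3, -0.7]
grip_width: 0.019
```

>>> {"name": "step_arm", "arguments": {"steps": [{"x": 0,"y": 0,"z": 0.003,"ax": 0,"ay": 0,"az": 0,"claw": 0.01},{"x": 0,"y": 0,"z": 0.002,"ax": 0,"ay": 0,"az": 0,"claw": 0.01},{"x": 0,"y": 0,"z": 0.0015,"ax": 0,"ay": 0,"az": 0,"claw": 0.01},{"x": 0,"y": 0,"z": 0,"ax": 0,"ay": 0,"az": 0,"claw": 0.01}]}}

```text
time_s: 28.67
ee_pos: [0.4456, 0.0205, 0.153]
eef_rot: [-3.141, -0.001, -0.001]
force: [-0.7, 0.3, -1.0]
grip_width: 0.0196
```

>>> {"name": "step_arm", "arguments": {"steps": [{"x": 0,"y": 0,"z": 0.0006,"ax": 0,"ay": 0,"az": 0,"claw": 0.01},{"x": 0,"y": 0,"z": 0,"ax": 0,"ay": 0,"az": 0,"claw": 0.01}]}}

```text
time_s: 28.83
ee_pos: [0.4458, 0.0205, 0.1525]
eef_rot: [-3.141, -0.001, -0.001]
force: [-0.1, -0.3, -1.8]
grip_width: 0.0198
```

>>> {"name": "step_arm", "arguments": {"steps": [{"x": 0,"y": 0,"z": 0,"ax": 0,"ay": 0,"az": 0,"claw": 0.023},{"x": 0,"y": 0,"z": 0,"ax": 0,"ay": 0,"az": 0,"claw": 0.035},{"x": 0,"y": 0,"z": 0,"ax": 0,"ay": 0,"az": 0,"claw": 0.06},{"x": 0,"y": 0,"z": 0,"ax": 0,"ay": 0,"az": 0,"claw": 0.06},{"x": 0,"y": 0,"z": 0,"ax": 0,"ay": 0,"az": 0,"claw": 0.06}]}}

```text
time_s: 29.25
ee_pos: [0.4461, 0.0205, 0.153]
eef_rot: [-3.141, -0.002, -0.001]
force: [-0.2, 0.1, 0.3]
grip_width: 0.0457
```

>>> {"name": "step_arm", "arguments": {"steps": [{"x": 0,"y": 0,"z": -0.01,"ax": 0,"ay": 0,"az": 0,"claw": 0.06},{"x": 0,"y": 0,"z": -0.02,"ax": 0,"ay": 0,"az": 0,"claw": 0.06},{"x": 0,"y": 0,"z": -0.03,"ax": 0,"ay": 0,"az": 0,"claw": 0.06},{"x": 0,"y": 0,"z": -0.03,"ax": 0,"ay": 0,"az": 0,"claw": 0.06},{"x": 0,"y": 0,"z": 0,"ax": 0,"ay": 0,"az": 0,"claw": 0.06}]}}

```text
time_s: 29.67
ee_pos: [0.4449, 0.0205, 0.2484]
eef_rot: [-3.141, 0.001, -0.001]
force: [-0.1, -0.6, 0.5]
grip_width: 0.0598
```

>>> {"name": "step_arm", "arguments": {"steps": [{"x": 0,"y": 0,"z": 0,"ax": 0,"ay": 0,"az": 0,"claw": 0.06},{"x": 0,"y": 0,"z": 0,"ax": 0,"ay": 0,"az": 0,"claw": 0.06}]}}

```text
time_s: 29.83
ee_pos: [0.4452, 0.0205, 0.2504]
eef_rot: [-3.141, -0.003, -0.001]
force: [0.8, 0.1, -0.0]
grip_width: 0.0598
```

```bash
python3 look.py wrist w18; python3 look.py scene s6 190 350 110 240; python3 look.py top t6; python3 - <<'E'
from h import *
P=load('w18','wrist'); c=(.4447,.0205)
print('disc',rim(P,c,.141,.152,.035),plane(P,np.array([.4448,.0198]),.146,.012,.024))
print('knob',rim(P,c,.17,.185,.02))
T0,T=load('top0','top'),load('t6','top')
for nm,c,a,b in [('olive',(.619,-.19),.1,.12),('nut',(.638,-.354),.095,.115),('salt',(.615,.385),.075,.095)]: print(nm,rim(T0,c,a,b,.04)[1:],rim(T,c,a,b,.04)[1:])
E
```

```text
29.8333 [0.4452 0.0205 0.2504] [-3.1412e+00 -2.8000e-03 -1.2000e-03] [ 0.8  0.1 -0. ]
29.8833 [0.445  0.0205 0.2499] [-3.1411e+00 -1.9000e-03 -1.2000e-03] [-0.5 -0.5 -0.2]
29.9333 [0.4449 0.0205 0.2494] [-3.1411e+00 -8.0000e-04 -1.2000e-03] [ 0.3 -0.  -0.2]
disc (array([0.4453, 0.0196, 0.0254]), array([0.4455, 0.0193]), np.float64(0.1459), 1840) (array([0.003 , 0.0019, 0.146 ]), 1450, array([115, 192, 210, 208, 218, 206, 187, 114]))
knob (array([0.4454, 0.0199, 0.0099]), array([0.4454, 0.0198]), np.float64(0.1772), 491)
olive (array([ 0.6245, -0.1923]), np.float64(0.1094), 353) (array([ 0.6246, -0.192 ]), np.float64(0.1095), 350)
nut (array([ 0.6404, -0.3565]), np.float64(0.1044), 197) (array([ 0.6409, -0.3571]), np.float64(0.1045), 195)
salt (array([0.618 , 0.3961]), np.float64(0.0845), 105) (array([0.6181, 0.3961]), np.float64(0.0845), 103)
```

View pics/s6c.png

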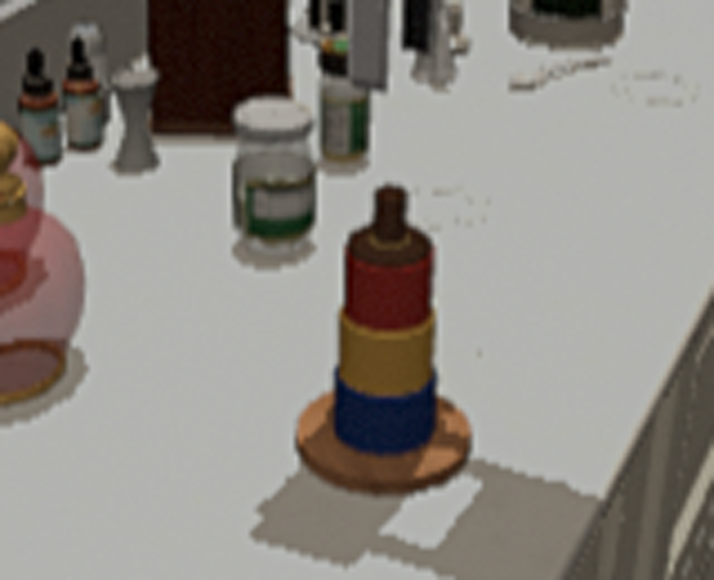

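View pics/w18.png

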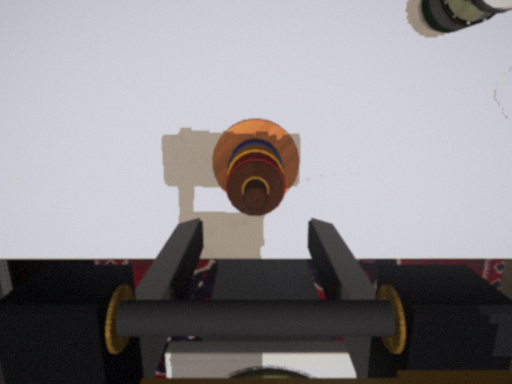

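The tower is straight and complete. The lid disc's top is at 0.1460 m (nominal 0.146) and level, and the bystanders have not moved. Handing in.

```bash
python3 - <<'E'
from h import *
print(ctrl.get_obs()['joint_vel'].round(3)); print(ticket.hand_in())
E
```

```text
[ 0.     0.005  0.001  0.002 -0.001  0.001]
the job is handed in; nothing more can be done
None
```

The condiment tower is back together on the stand: blue, yellow, red and then the lid, placed in that order. It was handed in at about 30 s with the gripper open and clear above it.

- **Seating:** I checked each piece with the wrist camera's depth after letting go, and all four sat level.

| Piece | Measured height (m) | Fully home (m) |
|---|---|---|
| Blue pot rim | 0.0559 | 0.056 |
| Yellow pot rim | 0.0978 | 0.098 |
| Red pot rim | 0.1399 | 0.140 |
| Lid disc top | 0.1460 | 0.146 |

- **Bystanders:** the olive jar, nutmeg jar and salt shaker are within 1 mm of where they started.
- **Contact force:** the largest wrist force I saw was about 33 N, briefly, when the blue pot bottomed in the stand. I backed off before releasing it.
- **Disagreement:** the wrist camera and the fixed cameras differed by up to about 5 mm sideways. I used positions relative to the tool, corrected by the first grasp, and every insertion went in.
- **Not checked:** I did not take a separate set of pictures over time to confirm the tower stood still. The three camera views at the end, about 0.15 s in all, showed it straight.

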